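# Dig the strainer off the back of a crowded hook and roll the spice tray under the hob

## Task

Move all the scoops hanging in front of the orange-gripped strainer over to the spare hook, so that they hang there properly, then take the strainer off the back of the crowded hook and stand it upright in the open well of the spice tray. Then slide the loaded tray along the worktop, without lifting it, through the gap under the hob until it is fully home against the stop. Leave the glass bowl, the wooden spoon and the loose tin where they are.

Things in the scene. Friction and masses are not known exactly. Their poses are not given: they have to be found in the camera images.
- hook_full: Crowded hook: fixed dark steel stand, one straight level prong (8 mm bar). Strainer (rearmost, by the post) and 2 or 3 scoops hang on it, about 44 mm apart. Origin on the worktop under the prong's root, at the post's front face; z up; the prong runs 205 mm along its own -x, axis 190 mm high. Post 22 wide, 198 high; foot 130 x 70 x 12 mm.
- hook_spare: Spare hook, empty at first, same shape and axes as the crowded one: prong 205 mm along its own -x, axis 190 mm above the worktop. A thing hanging on it has its origin at y = 0 and 80 mm above the worktop (its loop's peak at 195). The prong takes three scoops about 45 mm apart.
- full_tip (a point): End of the crowded hook's upturned tip: beyond 205 mm from the root the bar bends up over the last 11 mm and its top reaches 204 mm above the worktop, so things must be lifted about 18 mm to pass it.
- spare_tip (a point): End of the spare hook's upturned tip, the same as on the crowded hook (top 204 mm above the worktop).
- strainer: Steel strainer, ORANGE grip tab, black mesh on its basket; 165 mm tall, 0.12 kg. Origin: centre of its underside; z up, y across its width, x through its thickness (towards the post). It rests on a prong by the peak of its loop, 115 mm above the origin; opening below the peak 37 wide, 42 tall in the middle, its top an inverted V falling 30 degrees to the sides; loop 49 wide, 10 thick outside.
- strainer_grip (a point): Where to pinch the strainer (scoops alike), 149 mm above its origin: flat-sided plastic tab 20 wide (y), 12 thick (x), from 117 to 165 mm above the origin. Pinch from above, fingers closing along y, fingertips not lower than 127 mm above the origin (the loop's shoulders reach 122 mm).
- strainer_basket (a point): Middle of the strainer's basket, 20 mm above its origin (scoops alike): flat-bottomed, 52 wide (y), 24 thick (x), 40 tall, so that it can stand upright.
- scoop_1: Steel scoop with a BLACK grip tab, no mesh; hangs on the crowded hook before the strainer, in any order with the others; may be absent. Shape, size, weight, origin and axes as the strainer: peak of the loop 115 mm above the origin, grip tab 20 x 12 mm from 117 to 165 mm above it.
- scoop_2: Steel scoop with a BLUE grip tab, no mesh; hangs on the crowded hook before the strainer, in any order with the others; may be absent. Shape, size, weight, origin and axes as the strainer: peak of the loop 115 mm above the origin, grip tab 20 x 12 mm from 117 to 165 mm above it.
- scoop_3: Steel scoop with a GREEN grip tab, no mesh; hangs on the crowded hook before the strainer, in any order with the others; may be absent. Shape, size, weight, origin and axes as the strainer: peak of the loop 115 mm above the origin, grip tab 20 x 12 mm from 117 to 165 mm above it.
- tray: Loose flat steel spice tray, 225 long (x), 130 wide (y), base 6 mm, about 0.7 kg, on the worktop before the hob, rear (+x) end towards the hob. Origin: centre of its underside; z up. From front to rear: handle block, open well, then seven lidded round steel containers fixed to it, up to 52 mm high.
- handle (a point): Wooden handle block at the tray's front end, at tray x = -96.5, y = 0; this point is 52 mm above the worktop. 24 wide (y), 28 thick (x), top 71 mm high. Pinch it from above, fingers closing along the tray's y, to steer and push the tray.
- well (a point): Centre of the mouth of the tray's open rectangular well, at tray x = -27.5, y = 0, 55 mm above the worktop. Inside 36 (tray x) by 66 (tray y) mm, floor 6 mm above the worktop, walls 4 mm. The strainer standing in it, its x along the tray's x, has its origin 6 mm above the worktop.
- hob: Fixed one-ring hob on a raised frame, 240 deep (x), 260 wide (y), 98 high plus pan support. Under it a gap open at the front, 146 wide between side walls, ceiling 64 mm high, stop 105 mm inside. Origin: on the worktop at the middle of the gap's mouth, where walls and ceiling begin; x leads in, z up. Tray fully home: its origin at x = -7.5, y = 0 mm, rear edge on the stop.
- bowl: Small glass bowl, 90 mm across, 40 high; origin at the centre of its underside. Bystander.
- spoon: Wooden spoon, 190 mm long, lying flat; origin at its middle. Bystander.
- jar: Loose round steel tin with lid, 54 mm across, 55 high; origin at the centre of its underside. Bystander.

How it is judged:
By the outcome, as a careful person would: the job done as asked, in the order asked, and still so for the second after the job is handed in, with the robot touching nothing.
Of scoop_1, scoop_2, scoop_3 only 2 to 3 are there at a start; the rules pass over those that are not, and their reading is None.
At some moment in a run one of tray may be knocked a few centimetres aside while the robot is not near it.
It also fails if it takes over 208 s, if anything falls off the work surface, if the arm or the gripper's body presses on something with over 40 N, if the wrist force passes 120 N, or if a joint passes its speed limit or range.

## Robot

A 6-joint arm with a two-finger parallel gripper is mounted at the origin on the work surface. World frame = base frame: x ahead of the robot, y to its left, z up, the work surface at z = 0. Lengths are in mm, angles in rad, forces in N, time in s.
With the tool pointing down it reaches from about 275 to 750 mm from the base axis. Payload 10.2 kg.
Tool frame: the origin (TCP) lies at the very end of the fingers, on their centre line; the grasp point (between the pads) lies 19 mm behind it; z points along the fingers, y is the direction in which the jaws open and shut (so a half turn about z gives the same grasp; the last joint's range is limited). The gripper opens to 85 mm and grips with 20 to 120 N. Pads are 22 mm wide; open, the fingers measure 114 mm over their backs; the gripper's body (76 mm by 85 mm) begins 54 mm behind the grasp point. The pads swing forward as they close: fully open they stand 13 mm farther back than shut.
Start: joints at [-0.223, 0.313, 1.498, -0, 1.331, -0.223], TCP at [525.006, -0.013, 231.294] pointing down, gripper open.
Joint ranges: [-2.94, 2.94], [-0.97, 2.17], [0.19, 2.56], [-1.23, 4.37], [0.02, 3.11], [-2.88, 2.88]. Speed limits (rad/s): [2.39, 2.39, 3.01, 3.14, 3.14, 3.14].

## Interface

Orientations are given as a unit quaternion [w, x, y, z].
In Python, from rig import * gives the robot as it stands. The module is installed in compiled form; this text tells all that it offers.
- The arm moves only by the shell command python3 -m crank 'ROWS' [FORCE]. ROWS is a JSON object of lists of equal length, an entry for each row: "dp": the shift along the world's x, y, z in cm, a list of three; "delta_rot": the turn, a rotation vector about the world's x, y, z in degrees, a list of three; "claw": the closure in counts, from 0 (fully open) to 255 (shut). A call has 1 to 10 rows; each row shifts and turns the commanded pose from where the row before left it; what a row does not reach is not made up. A row lasts 1/10 s, in which the tool goes at most 50 mm and 8.59 degrees, less where a joint would pass 70% of its speed; a pose out of reach is approached as far as the arm can. A call is refused whole if a number of a shift passes 5 or a number of a turn 8.59, either way. A call with a gripper value outside its range is refused whole. The fingers move at their own pace and stop on an object; FORCE is the grip in N (left out, the last holds). Time passes only in rows, so rows that do not move let the fingers close. It gives the time, the measured TCP pose, the force and the opening at its end, in the units of the state.
- sense(): the state, without advancing time (a new reading comes with each control period).
- capture(name): name is "scene" or "side" or "wrist"; returns (picture, depth): 420x560x3 uint8, red, green, blue; 420x560 float32, mm along the optical axis (not along the pixel's ray), 0 where there is no reading.
- camera_model(name): a dict with "fx", "fy", "cx", "cy" (pixels), "cam_to_world" (4x4, takes a point from camera to world coordinates); the wrist camera has in their place "T_tool_cam" (4x4, takes a point from camera to tool coordinates, whose origin is the TCP and whose axes are the flange's). Camera axes: x right, y up, looking along -z (the intrinsics and any distortion apply to the point x, -y, -z); pixel columns grow to the right and rows downward; lengths in mm; the calibration is good to about 2 mm. A picture is of the moment at which its call begins: read the wrist's pose just before it. camera_model takes no time and is no camera call.
- finish_job(): hands the job in, once; it reports no verdict.
Trained networks look in the newest picture that a camera, given by its name, has taken for a name from the list of things; names that differ only in an ending like _2 or _b are one class to them, and where a whole thing is asked for, a point or a joint stands for the part that bears it (a point fixed in the world has none). Each returns a list of dicts, best first, with "p" (0 to 1); they miss things now and then, are a little off and sometimes report something else, mostly with a low value. They report only what shows in the picture. A call takes as long as a camera call.
- boxes_of(camera, target): "centre" ([column, row] in pixels, amid what is visible of it).
- masks_of(camera, target): "region" (420x560 bool, what is visible of it) and "centre" ([column, row] in pixels, amid what is visible of it).
- pinpoint(camera, target): "centre" ([column, row] in pixels: a listed point, or the origin of a listed thing).
The state is a dict: "time_s": time; "joints": joint angles; "dq": joint speeds; "tau": joint torques, N m; "eef_pos": TCP position; "ee_rot": TCP orientation; "force": force on the tool from outside, world axes, zero at the start; "wrist_torque": the same for the moment, N m; "grip_width": opening from 0.0 (shut) to 1.0 (fully open).
Only numpy, scipy, OpenCV 4.12 (cv2) and the standard library are available. Lean on these libraries where they do the work, as an engineer would, in place of code of your own. Each camera call takes 0.05 s, during which the arm holds its last target.

## Working session

There is one attempt and no reset: what is moved stays moved. The work goes in short steps, Python scripts to look and compute and a shell command to move; the robot and the scene stay as the last step left them, time stands still between calls to the robot, and variables do not carry over. Pictures are saved under pics/ and viewed, and the job is handed in when it is done.

```bash
mkdir -p pics; ls
cat > h.py <<'E'
from rig import *
import numpy as np, cv2
def snap(cam,fn):
    s=sense(); im,d=capture(cam)
    cv2.imwrite('pics/'+fn,cv2.cvtColor(im,cv2.COLOR_RGB2BGR)); return s,im,d
def R_of(q):
    from scipy.spatial.transform import Rotation as R
    return R.from_quat([q[1],q[2],q[3],q[0]]).as_matrix()
def c2w(cam,s=None):
    m=camera_model(cam)
    if 'cam_to_world' in m: return m,np.array(m['cam_to_world'])
    T=np.eye(4);T[:3,:3]=R_of(s['ee_rot']);T[:3,3]=s['eef_pos']
    return m,T@np.array(m['T_tool_cam'])
def ray(cam,px,s=None):
    m,T=c2w(cam,s); 
    d=np.array([(px[0]-m['cx'])/m['fx'],-(px[1]-m['cy'])/m['fy'],-1.])
    return T[:3,3],T[:3,:3]@d
def onz(cam,px,z,s=None):
    o,d=ray(cam,px,s); return o+d*(z-o[2])/d[2]
def atd(cam,px,depth,s=None):
    o,d=ray(cam,px,s); return o+d*depth
def proj(cam,P,s=None):
    m,T=c2w(cam,s); p=np.linalg.inv(T)@np.r_[P,1]
    return np.array([m['cx']+m['fx']*p[0]/-p[2], m['cy']-m['fy']*p[1]/-p[2]])
E
python3 - <<'E'
from h import *
np.set_printoptions(precision=1,suppress=True)
print(sense())
for c in ['scene','side','wrist']:
    s,im,d=snap(c,c+'0.png'); m=camera_model(c); print(c,m)
E
```

```text
pics
{'time_s': 0.0, 'joints': array([-0.2,  0.3,  1.5,  0. ,  1.3, -0.2]), 'dq': array([ 0.,  0., -0., -0.,  0., -0.]), 'tau': array([ -0. , -41.2, -26. ,  -0. ,   0. ,  -0. ]), 'eef_pos': array([524.7,   0. , 230.7]), 'ee_rot': array([-0. ,  0.7,  0.7, -0. ]), 'force': array([-0.4, -1.1, -0.2]), 'wrist_torque': array([ 0., -0.,  0.]), 'grip_width': 0.9970909762106309}
scene {'fx': 414.5987705556914, 'fy': 414.5987705556914, 'cx': 282.1012084201529, 'cy': 212.5272481344791, 'cam_to_world': array([[  -0.1,   -0.6,    0.8, 1441.3],
       [   1. ,   -0. ,    0.1,  157.4],
       [  -0. ,    0.8,    0.6,  768.9],
       [   0. ,    0. ,    0. ,    1. ]])}
side {'fx': 527.5530434155597, 'fy': 527.5530434155597, 'cx': 280.57566369783393, 'cy': 213.62905502369878, 'cam_to_world': array([[  -0.8,    0.4,   -0.5,  -78.9],
       [  -0.6,   -0.5,    0.6,  772.9],
       [   0. ,    0.7,    0.7, 1007.8],
       [   0. ,    0. ,    0. ,    1. ]])}
wrist {'fx': 317.8872735070637, 'fy': 317.8872735070637, 'cx': 284.7442415375232, 'cy': 206.6283325342403, 'T_tool_cam': array([[  -0. ,    1. ,    0.3,   71.9],
       [   1. ,    0. ,   -0. ,   -0.5],
       [  -0. ,    0.3,   -1. , -142.4],
       [   0. ,    0. ,    0. ,    1. ]])}
```

View pics/scene0.png

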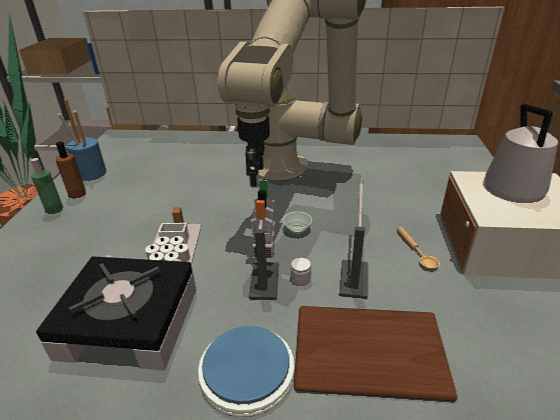

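View pics/side0.png

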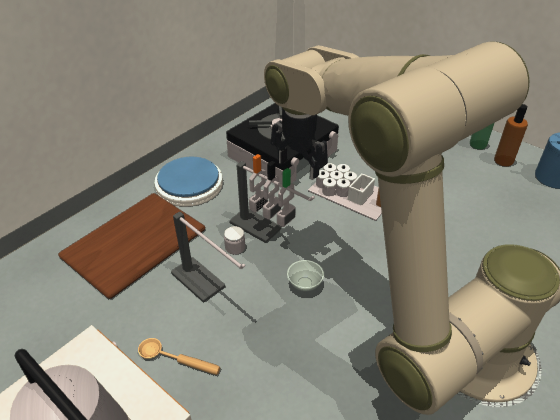

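View pics/wrist0.png

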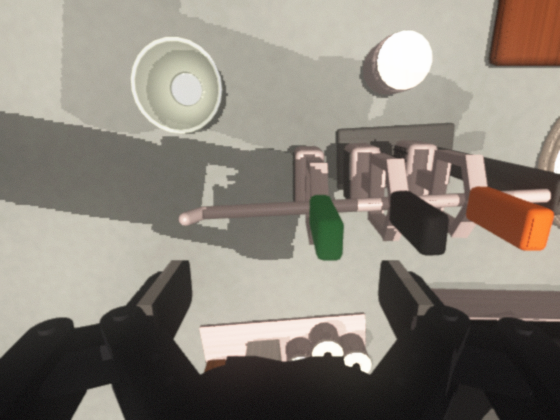

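Two scoops are present: green at the front (wrist 326,227), then black (417,222), with the orange strainer last (510,217). Next I'll measure where they are.

Run:
```python
from h import *
np.set_printoptions(precision=1,suppress=True)
zs={'hook_full':0,'hook_spare':0,'full_tip':204,'spare_tip':204,'strainer_grip':224+5,'tray':0,'handle':52,'well':55,'hob':0,'bowl':0,'spoon':0,'jar':0,'strainer':80,'scoop_1':80,'scoop_2':80,'scoop_3':80}
for c in ['scene','side','wrist']:
    s,im,d=snap(c,c+'1.png')
    print(c)
    for k,z in zs.items():
        r=pinpoint(c,k)
        print(k,[(round(a['p'],2),np.round(a['centre']),onz(c,a['centre'],z,s)[:2]) for a in r[:3]])
```

```text
scene
hook_full [(0.85, array([262., 285.]), array([663.7,  21.1]))]
hook_spare [(0.62, array([360., 289.]), array([661.8, 273. ]))]
full_tip [(0.16, array([178., 214.]), array([ 641.7, -178.5]))]
spare_tip [(0.58, array([363., 178.]), array([447.3, 279.6]))]
strainer_grip [(0.63, array([261., 208.]), array([643.2,  26.8]))]
tray [(0.68, array([173., 246.]), array([ 519.6, -264.2]))]
handle [(0.74, array([175., 216.]), array([ 440. , -271.9])), (0.46, array([263., 253.]), array([594.7,  16.6]))]
well [(0.61, array([171., 227.]), array([ 496.7, -267. ]))]
hob [(0.8, array([150., 286.]), array([ 684.4, -274.7]))]
bowl [(0.9, array([298., 229.]), array([414.9, 102.2]))]
spoon [(0.93, array([416., 251.]), array([497.7, 444.2]))]
jar [(0.7, array([261., 249.]), array([514.7,  -0.9]))]
strainer [(0.89, array([262., 256.]), array([639.3,  20. ]))]
scoop_1 [(0.73, array([266., 243.]), array([587.7,  23.8])), (0.53, array([266., 234.]), array([549.4,  22. ]))]
scoop_2 [(0.73, array([266., 243.]), array([587.7,  23.8])), (0.53, array([266., 234.]), array([549.4,  22. ]))]
scoop_3 [(0.73, array
[... 1940 characters left out ...]
array([510., 223.]), array([633.2,  20.7])), (0.51, array([415., 170.]), array([584.2,  46.5]))]
tray [(0.81, array([288., 358.]), array([ 528.7, -264.5]))]
handle []
well []
hob []
bowl [(0.74, array([192.,  91.]), array([422.1,  95.2]))]
spoon []
jar [(0.89, array([388.,  66.]), array([636.1, 120.1]))]
strainer [(0.71, array([400., 170.]), array([631.6,  20.6]))]
scoop_1 [(0.87, array([359., 173.]), array([594.,  18.])), (0.62, array([306., 175.]), array([544.9,  15.8]))]
scoop_2 [(0.87, array([359., 173.]), array([594.,  18.])), (0.62, array([306., 175.]), array([544.9,  15.8]))]
scoop_3 [(0.87, array([359., 173.]), array([594.,  18.])), (0.62, array([306., 175.]), array([544.9,  15.8]))]
```

```bash
cat >> h.py <<'E'
def cloud(cam,d,s=None):
    m,T=c2w(cam,s); v,u=np.mgrid[0:420,0:560]
    P=np.stack([(u-m['cx'])/m['fx']*d,-(v-m['cy'])/m['fy']*d,-d],-1)@T[:3,:3].T+T[:3,3]
    P[d<=0]=np.nan; return P
def tabs(im,P,zr=(150,275),box=(380,760,-120,400)):
    hsv=cv2.cvtColor(im,cv2.COLOR_RGB2HSV)
    H,S,V=[hsv[...,i].astype(int) for i in range(3)]
    out={}
    inb=(P[...,2]>zr[0])&(P[...,2]<zr[1])&(P[...,0]>box[0])&(P[...,0]<box[1])&(P[...,1]>box[2])&(P[...,1]<box[3])
    for n,mm in dict(orange=(H<15)&(S>180)&(V>100),green=(H>50)&(H<90)&(S>100),blue=(H>95)&(H<130)&(S>120),black=(V<60)&(S<80)).items():
        out[n]=inb&mm
    return out
E
python3 - <<'E'
from h import *
np.set_printoptions(precision=1,suppress=True)
for c in ['scene','side','wrist']:
    s,im,d=snap(c,c+'2.png'); P=cloud(c,d,s)
    print(c)
    for k,m in tabs(im,P).items():
        if m.sum()>15:
            Q=P[m]; zt=np.percentile(Q[:,2],97); T=Q[Q[:,2]>zt-5]
            print(k,m.sum(),'top z',zt,'mean top',T.mean(0),'range',np.percentile(T,[3,97],axis=0).ravel())
    # prongs
    for nm,b in dict(full=(440,690,-10,50),spare=(420,690,240,310)).items():
        x,y,z=P[...,0],P[...,1],P[...,2]
        m=(z>184)&(z<199)&(x>b[0])&(x<b[1])&(y>b[2])&(y<b[3])
        Q=P[m]; 
        if len(Q)>20:
            p=np.polyfit(Q[:,0],Q[:,1],1)
            r=np.abs(Q[:,1]-np.polyval(p,Q[:,0]));Q=Q[r<6];p=np.polyfit(Q[:,0],Q[:,1],1)
            print(nm,len(Q),'slope deg',np.degrees(np.arctan(p[0])),'y@550',np.polyval(p,550),'x',Q[:,0].min(),Q[:,0].max(),'z',np.median(Q[:,2]))
E
```

```text
scene
orange 134 top z 244.91364084428466 mean top [637.2  24.5 243.7] range [630.   16.2 240.8 643.1  33.6 245.8]
green 83 top z 244.88898765133064 mean top [554.8  21.3 243.1] range [542.2  12.3 240.1 592.6  30.6 245.3]
black 407 top z 270.1650869207606 mean top [554.9   2.1 270.2] range [478.9  -7.2 266.  583.2  10.5 274.8]
full 61 slope deg -2.2083506912636977 y@550 30.34041513079108 x 542.37670886745 687.2784176188569 z 194.0135519277602
spare 188 slope deg -4.830714547819712 y@550 266.47089916659365 x 449.4943847887956 677.0424672227429 z 193.26641281930262
side
orange 129 top z 243.4324023766253 mean top [631.   23.7 241.5] range [625.6  13.9 238.6 636.4  33.9 243.9]
green 130 top z 243.4646147363525 mean top [541.8  20.  241.6] range [536.5   9.8 238.9 548.6  28.8 244.8]
black 495 top z 271.66860906877037 mean top [526.3   3.5 270.9] range [467.   -8.3 267.1 577.1  12.5 274.7]
full 244 slope deg 3.9343229510690496 y@550 21.299137181469046 x 463.60592339606444 689.1653762006298 z 191.20047558918037
spare 332 slope deg -4.704227376998336 y@550 266.52128436199393 x 441.21292357547475 670.888984715199 z 191.1551837812451
wrist
orange 2036 top z 245.24386940395857 mean top [632.4  24.3 243.7] range [627.9  15.  240.9 638.2  32.4 245.4]
green 1516 top z 245.17199013211513 mean top [543.5  19.8 243.9] range [538.5  10.8 241.4 548.6  27.7 245.4]
black 6133 top z 273.6769697081211 mean top [525.3   3.  271.8] range [469.9  -8.4 268.8 579.6  11.  274.8]
full 3467 slope deg 3.505411158296161 y@550 20.065580933941728 x 467.4381090757267 682.7859053296213 z 193.24583709895154
```

```bash
python3 -m crank '{"dp":[[0,0,4],[0,0,4],[0,0,0],[0,0,0],[0,0,0],[0,0,0],[0,0,0],[0,0,0],[0,0,0],[0,0,0]],"delta_rot":[[0,0,0],[0,0,0],[0,0,8.5],[0,0,8.5],[0,0,8.5],[0,0,8.5],[0,0,8.5],[0,0,8.5],[0,0,8.5],[0,0,8.5]],"claw":[0,0,0,0,0,0,0,0,0,0]}' 30
python3 -m crank '{"dp":[[1.8,2,0],[0,0,0],[0,0,0],[0,0,0],[0,0,0]],"delta_rot":[[0,0,8.5],[0,0,8.5],[0,0,8],[0,0,0],[0,0,0]],"claw":[0,0,0,0,0]}'
python3 - <<'E'
from h import *
np.set_printoptions(precision=3,suppress=True)
s,im,d=snap('wrist','w3.png'); print(s['eef_pos'],s['joints'],R_of(s['ee_rot'])); P=cloud('wrist',d,s)
for k,m in tabs(im,P).items():
        if m.sum()>15:
            Q=P[m]; zt=np.percentile(Q[:,2],97); T=Q[Q[:,2]>zt-5]
            print(k,m.sum(),'top z',zt,'mean top',T.mean(0))
E
```

```text
time_s: 3.85
eef_pos: [525.0, -0.0, 311.3]
ee_rot: [-0.0, 0.188, 0.982, -0.0]
force: [0.2, -0.4, 0.1]
grip_width: 0.997
time_s: 4.35
eef_pos: [543.0, 19.9, 311.3]
ee_rot: [0.0, -0.024, 1.0, -0.0]
force: [-0.1, -0.7, -0.0]
grip_width: 0.998
[542.982  19.94  311.299] [-0.179  0.312  1.292 -0.     1.537 -1.798] [[-0.999 -0.049  0.   ]
 [-0.049  0.999 -0.   ]
 [-0.    -0.    -1.   ]]
orange 299 top z 245.49672869026273 mean top [632.842  22.648 244.043]
green 634 top z 245.2712128796087 mean top [542.681  17.949 243.966]
black 1212 top z 244.79734404544155 mean top [588.031  19.835 243.522]
```

View pics/w3.png

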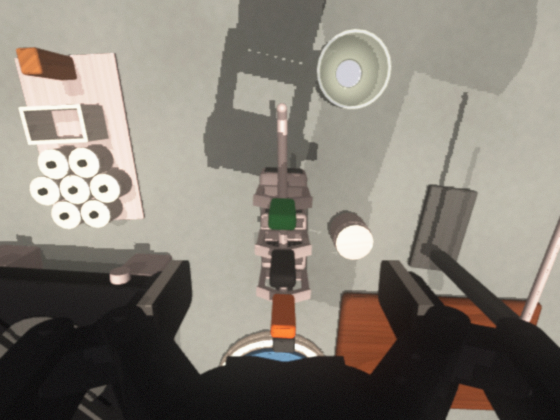

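Looking down, the wrist view shows green (283,213), black (283,268) and orange (284,315) in line with the fingers. I'll descend onto green.

```bash
python3 -m crank '{"dp":[[0,-0.1,-4],[0,0,-4],[0,0,-2],[0,0,0],[0,0,0],[0,0,0],[0,0,0],[0,0,0],[0,0,0],[0,0,0]],"delta_rot":[[0,0,0],[0,0,0],[0,0,0],[0,0,0],[0,0,0],[0,0,0],[0,0,0],[0,0,0],[0,0,0],[0,0,0]],"claw":[0,0,0,0,255,255,255,255,255,255]}' 35
python3 - <<'E'
from h import *
print(sense()['grip_width'],sense()['force'])
E
```

```text
time_s: 5.4
eef_pos: [543.4, 18.5, 212.0]
ee_rot: [0.001, -0.026, 1.0, -0.001]
force: [-1.1, -2.9, 3.5]
grip_width: 0.226
0.22635852537020626 [-1.10209524 -2.91020156  3.46713821]
```

```bash
python3 -m crank '{"dp":[[0,0,1.1],[0,0,1.1],[0,0,0],[-2,-0.1,0],[-2,-0.1,0],[-2,-0.1,0],[-2,-0.1,0],[-2,-0.1,0],[-2,-0.1,0],[0,0,0]],"delta_rot":[[0,0,0],[0,0,0],[0,0,0],[0,0,0],[0,0,0],[0,0,0],[0,0,0],[0,0,0],[0,0,0],[0,0,0]],"claw":[255,255,255,255,255,255,255,255,255,255]}'
python3 - <<'E'
from h import *
s,im,d=snap('wrist','w4.png');print(s['force'],s['eef_pos']); snap('side','s4.png')
E
```

```text
time_s: 6.4
eef_pos: [421.5, 13.2, 233.5]
ee_rot: [-0.0, -0.026, 1.0, 0.0]
force: [1.2, -0.3, -0.5]
grip_width: 0.228
[ 1.24251699 -0.26682588 -0.46975657] [421.54663481  13.23107931 233.45972811]
```

View pics/w4.png

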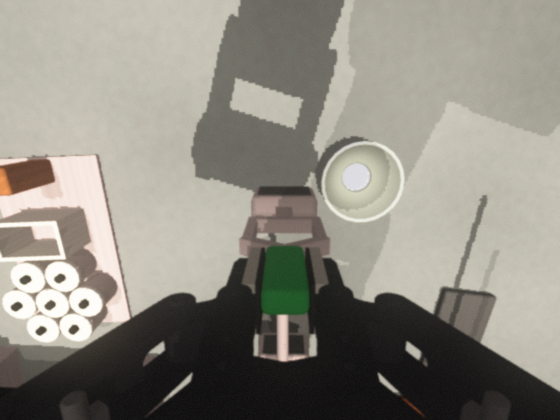

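View pics/s4.png

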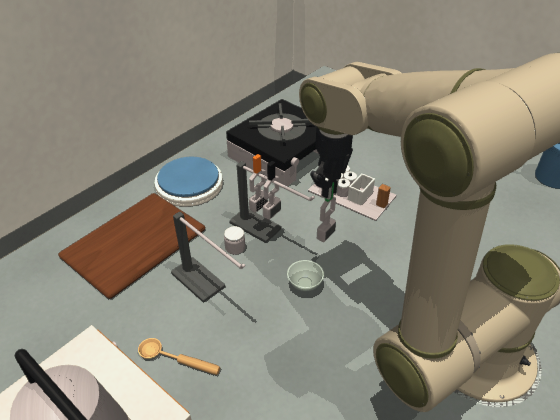

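```bash
python3 -m crank '{"dp":[[-0.7,3.8,0],[-0.3,3.8,0],[-0.3,3.8,0],[-0.3,3.8,0],[0,3.8,0],[0,3.8,0],[0,3.8,0],[0,0,0],[0,0,0]],"delta_rot":[[0,0,0],[0,0,0],[0,0,0],[0,0,-4],[0,0,-4],[0,0,0],[0,0,0],[0,0,0],[0,0,0]],"claw":[255,255,255,255,255,255,255,255,255]}'
python3 - <<'E'
from h import *
np.set_printoptions(precision=3,suppress=True)
s,im,d=snap('wrist','w5.png');print(s['force'],s['eef_pos']); P=cloud('wrist',d,s)
x,y,z=P[...,0],P[...,1],P[...,2]
m=(z>184)&(z<197)&(x>445)&(x<660)&(y>245)&(y<290)
Q=P[m];p=np.polyfit(Q[:,0],Q[:,1],1)
for i in range(3):
    r=np.abs(Q[:,1]-np.polyval(p,Q[:,0]));Q=Q[r<6];p=np.polyfit(Q[:,0],Q[:,1],1)
print(len(Q),np.degrees(np.arctan(p[0])),np.polyval(p,[450,550,650]),Q[:,0].min(),Q[:,0].max())
E
```

```text
time_s: 7.4
eef_pos: [407.2, 279.6, 232.8]
ee_rot: [-0.0, 0.043, 0.999, -0.0]
force: [-0.2, 0.5, -1.5]
grip_width: 0.227
[-0.229  0.455 -1.493] [407.187 279.581 232.754]
505 -4.49714849710436 [272.934 265.069 257.204] 461.9100729604694 500.67415763728195
```

View pics/w5.png

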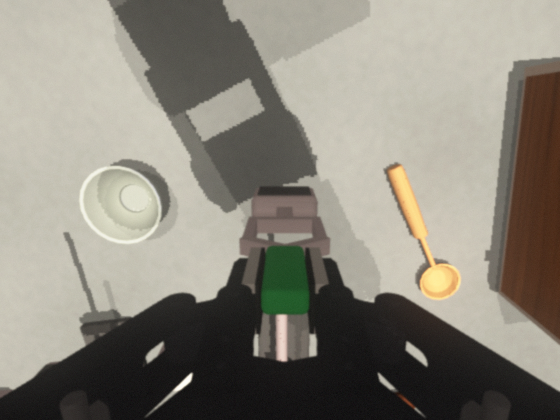

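```bash
python3 -m crank '{"dp":[[0,-0.2,0],[2,-0.16,0],[2,-0.16,0],[2,-0.16,0],[2,-0.16,0],[0,0,0]],"delta_rot":[[0,0,0],[0,0,0],[0,0,0],[0,0,0],[0,0,0],[0,0,0]],"claw":[255,255,255,255,255,255]}'
python3 - <<'E'
from h import *
snap('side','s6.png'); snap('scene','c6.png'); snap('wrist','w6.png')
a=cv2.imread('pics/s6.png')[150:330,130:370];b=cv2.imread('pics/c6.png')[130:310,260:500]
cv2.imwrite('pics/m6.png',np.hstack([cv2.resize(a,None,fx=1.66,fy=1.66),cv2.resize(b,None,fx=1.66,fy=1.66)]))
E
```

```text
time_s: 8.05
eef_pos: [488.9, 269.0, 232.9]
ee_rot: [0.0, 0.045, 0.999, -0.0]
force: [-0.2, -0.5, -1.1]
grip_width: 0.225
```

View pics/m6.png

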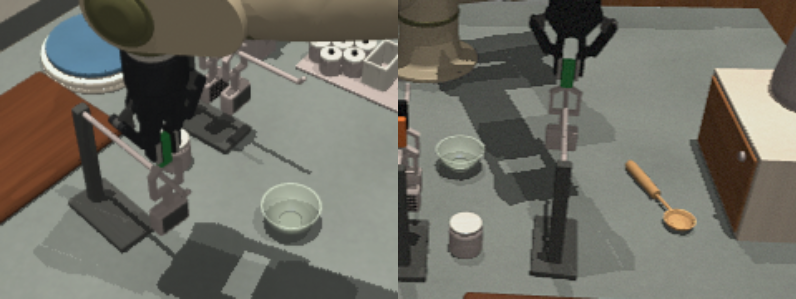

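View pics/w6.png

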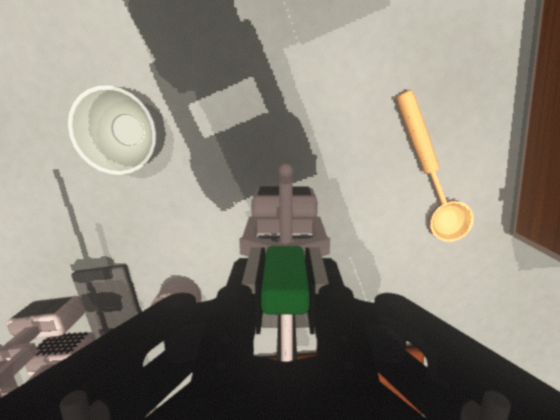

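The prong runs through green's loop (tip 285,170; prong 287,340; both centred). I'll continue in and lower.

```bash
python3 -m crank '{"dp":[[2.4,-0.2,0],[2.4,-0.2,0],[2.4,-0.2,0],[2.4,-0.2,0],[2.3,-0.2,0],[0,0,0],[0,0,-1],[0,0,-1],[0,0,0],[0,0,0]],"delta_rot":[[0,0,0],[0,0,0],[0,0,0],[0,0,0],[0,0,0],[0,0,0],[0,0,0],[0,0,0],[0,0,0],[0,0,0]],"claw":[255,255,255,255,255,255,255,255,255,255]}'
python3 - <<'E'
from h import *
snap('side','s7.png'); snap('scene','c7.png'); snap('wrist','w7.png');print(sense()['force'])
a=cv2.imread('pics/s7.png')[150:330,130:370];b=cv2.imread('pics/c7.png')[130:310,260:500]
cv2.imwrite('pics/m7.png',np.hstack([cv2.resize(a,None,fx=1.66,fy=1.66),cv2.resize(b,None,fx=1.66,fy=1.66)]))
E
```

```text
time_s: 9.2
eef_pos: [605.2, 260.8, 213.0]
ee_rot: [-0.0, 0.043, 0.999, -0.0]
force: [-0.1, -0.1, -1.4]
grip_width: 0.226
[ 1.07411424  0.23502868 -1.11060012]
```

View pics/m7.png

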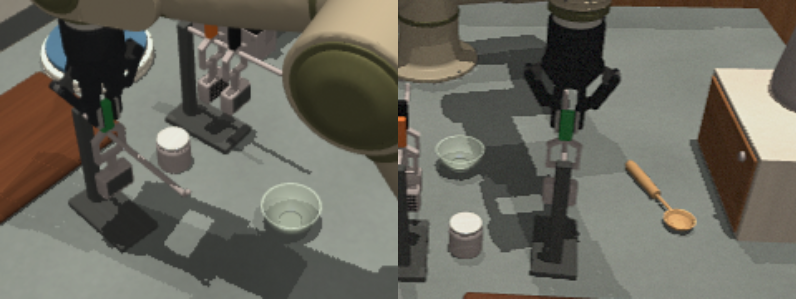

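View pics/w7.png

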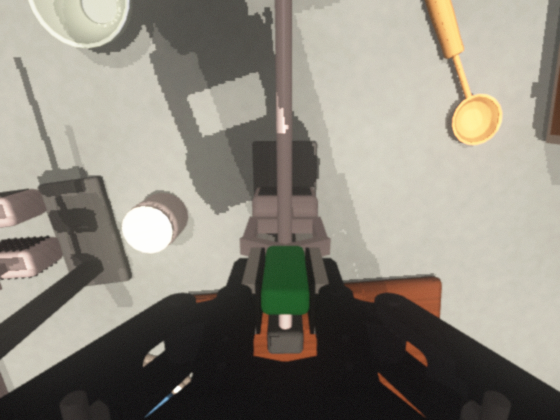

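```bash
python3 -m crank '{"dp":[[0,0,-0.15],[0,0,0],[0,0,0],[0,0,0],[0,0,0],[0,0,0],[0,0,0],[0,0,2],[0,0,4],[0,0,4]],"delta_rot":[[0,0,0],[0,0,0],[0,0,0],[0,0,0],[0,0,0],[0,0,0],[0,0,0],[0,0,0],[0,0,0],[0,0,0]],"claw":[255,255,60,0,0,0,0,0,0,0]}'
python3 - <<'E'
from h import *
np.set_printoptions(precision=3,suppress=True)
s,im,d=snap('wrist','w8.png');print(s['eef_pos'],s['joints'],s['grip_width']);P=cloud('wrist',d,s)
for k,m in tabs(im,P).items():
        if m.sum()>15:
            Q=P[m]; zt=np.percentile(Q[:,2],97); T=Q[Q[:,2]>zt-5]
            print(k,m.sum(),'top z',zt,'mean top',T.mean(0))
snap('side','s8.png')
E
```

```text
time_s: 10.35
eef_pos: [605.7, 260.5, 312.8]
ee_rot: [-0.001, 0.044, 0.999, -0.0]
force: [0.3, 0.3, 0.8]
grip_width: 1.001
[605.668 260.516 312.802] [ 0.229  0.606  0.852 -0.     1.685 -1.255] 1.0008969106650878
orange 356 top z 229.34820927471955 mean top [633.828  32.253 227.009]
green 674 top z 245.23640148488047 mean top [605.369 261.502 243.893]
black 869 top z 207.64378085977353 mean top [589.429  30.044 206.307]
```

View pics/w8.png

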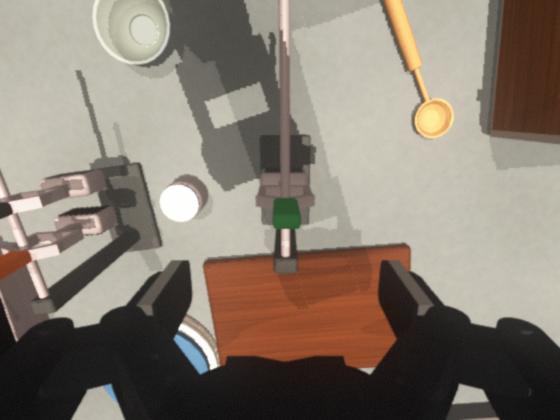

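View pics/s8.png

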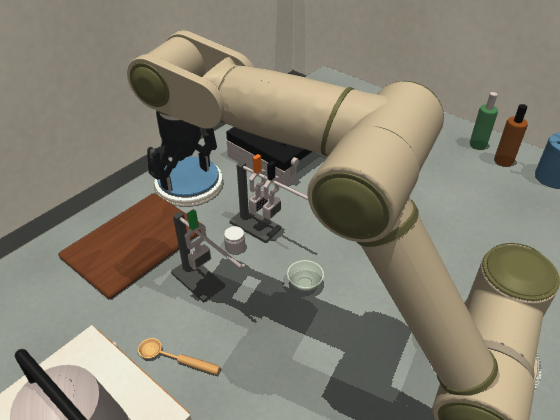

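Green hangs properly (wrist 286,213; top z 245). Next is black.

```bash
python3 -m crank '{"dp":[[-0.3,-4,0],[-0.3,-4,0],[-0.3,-4,0],[-0.3,-4,0],[-0.3,-4,0],[-0.3,-4,0],[0,0,0],[0,0,0]],"delta_rot":[[0,0,4],[0,0,4],[0,0,0],[0,0,0],[0,0,0],[0,0,0],[0,0,0],[0,0,0]],"claw":[0,0,0,0,0,0,0,0]}'
python3 - <<'E'
from h import *
np.set_printoptions(precision=3,suppress=True)
s,im,d=snap('wrist','w9.png');print(s['eef_pos'],s['joints'],s['grip_width']);P=cloud('wrist',d,s)
for k,m in tabs(im,P).items():
        if m.sum()>15:
            Q=P[m]; zt=np.percentile(Q[:,2],97); T=Q[Q[:,2]>zt-5]
            print(k,m.sum(),'top z',zt,'mean top',T.mean(0))
E
```

```text
time_s: 11.25
eef_pos: [587.9, 20.0, 311.4]
ee_rot: [-0.0, -0.025, 1.0, 0.0]
force: [-0.0, 0.2, -0.6]
grip_width: 0.998
[587.903  20.049 311.439] [-0.165  0.42   1.142  0.     1.58  -1.787] 0.9978916344294382
orange 316 top z 245.45062198366358 mean top [632.963  22.565 244.004]
black 1434 top z 244.87913564504223 mean top [588.565  20.181 243.753]
```

View pics/w9.png

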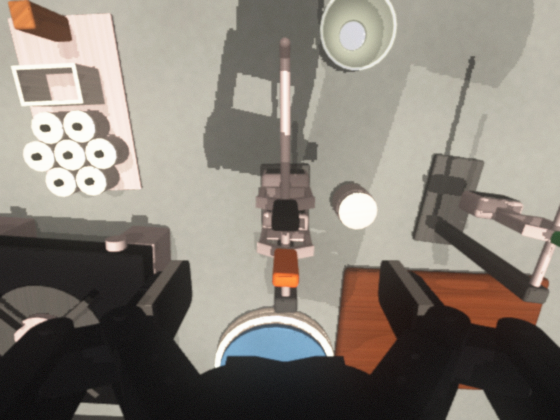

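```bash
python3 -m crank '{"dp":[[0,0,-4],[0,0,-4],[0,0,-2],[0,0,0],[0,0,0],[0,0,0],[0,0,0],[0,0,0],[0,0,0],[0,0,0]],"delta_rot":[[0,0,0],[0,0,0],[0,0,0],[0,0,0],[0,0,0],[0,0,0],[0,0,0],[0,0,0],[0,0,0],[0,0,0]],"claw":[0,0,0,0,255,255,255,255,255,255]}' 35
python3 -m crank '{"dp":[[0,0,1.1],[0,0,1.1],[0,0,0],[-2.4,-0.13,0],[-2.4,-0.13,0],[-2.4,-0.13,0],[-2.4,-0.13,0],[-2.4,-0.13,0],[-2.4,-0.13,0],[-2.4,-0.13,0]],"delta_rot":[[0,0,0],[0,0,0],[0,0,0],[0,0,0],[0,0,0],[0,0,0],[0,0,0],[0,0,0],[0,0,0],[0,0,0]],"claw":[255,255,255,255,255,255,255,255,255,255]}'
python3 - <<'E'
from h import *
s=sense();print(s['eef_pos'],s['force']);snap('wrist','w10.png')
E
```

```text
time_s: 12.3
eef_pos: [588.2, 20.4, 212.5]
ee_rot: [0.001, -0.026, 1.0, -0.0]
force: [-1.0, -1.3, 4.8]
grip_width: 0.226
time_s: 13.3
eef_pos: [418.9, 11.5, 233.8]
ee_rot: [0.0, -0.026, 1.0, 0.0]
force: [0.4, -0.1, -0.5]
grip_width: 0.224
[418.94901214  11.54672263 233.75569684] [ 0.40060441 -0.06981578 -0.51447735]
```

View pics/w10.png

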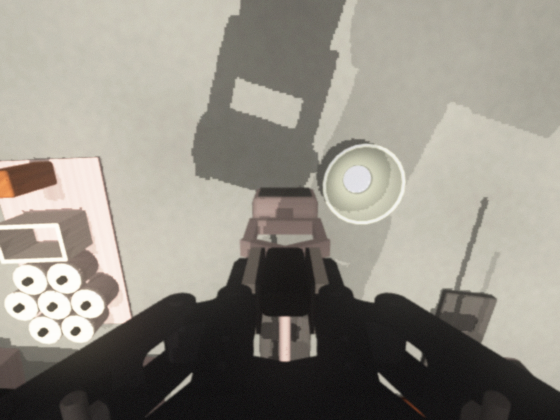

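```bash
python3 -m crank '{"dp":[[-0.7,3.8,0],[-0.3,3.8,0],[-0.3,3.8,0],[0,3.8,0],[0,3.8,0],[0,3.8,0],[0,3.8,0],[0,0,0],[0,0,0]],"delta_rot":[[0,0,0],[0,0,0],[0,0,0],[0,0,-4],[0,0,-4],[0,0,0],[0,0,0],[0,0,0],[0,0,0]],"claw":[255,255,255,255,255,255,255,255,255]}'
python3 -m crank '{"dp":[[2,-0.16,0],[2,-0.16,0],[2,-0.16,0],[2,-0.16,0],[0,0,0]],"delta_rot":[[0,0,0],[0,0,0],[0,0,0],[0,0,0],[0,0,0]],"claw":[255,255,255,255,255]}'
python3 - <<'E'
from h import *
s=sense();print(s['eef_pos'],s['force']);snap('wrist','w11.png')
E
```

```text
time_s: 14.25
eef_pos: [406.7, 277.8, 233.6]
ee_rot: [-0.0, 0.043, 0.999, -0.0]
force: [0.0, -1.4, -1.5]
grip_width: 0.232
time_s: 14.75
eef_pos: [488.8, 269.3, 233.4]
ee_rot: [0.0, 0.045, 0.999, -0.0]
force: [-0.2, 0.2, -1.6]
grip_width: 0.226
[488.75257843 269.27933356 233.43341041] [-0.15723604  0.18201511 -1.62775093]
```

View pics/w11.png

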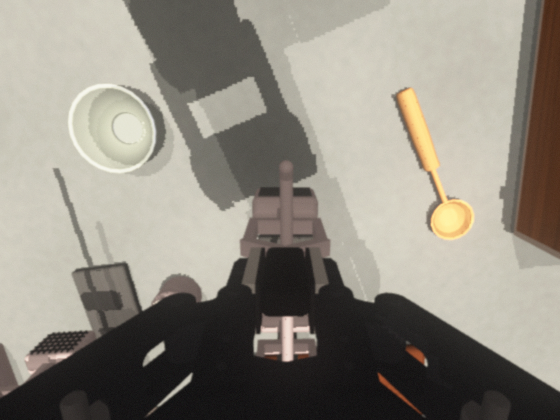

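```bash
python3 -m crank '{"dp":[[2.3,-0.19,0],[2.3,-0.19,0],[2.3,-0.19,0],[0,0,0],[0,0,-1],[0,0,-1.15],[0,0,0],[0,0,0],[0,0,0],[0,0,0]],"delta_rot":[[0,0,0],[0,0,0],[0,0,0],[0,0,0],[0,0,0],[0,0,0],[0,0,0],[0,0,0],[0,0,0],[0,0,0]],"claw":[255,255,255,255,255,255,255,255,60,0]}'
python3 -m crank '{"dp":[[0,0,0],[0,0,0],[0,0,0],[0,0,0],[0,0,2],[0,0,4],[0,0,4],[0,0,0]],"delta_rot":[[0,0,0],[0,0,0],[0,0,0],[0,0,0],[0,0,0],[0,0,0],[0,0,0],[0,0,0]],"claw":[0,0,0,0,0,0,0,0]}'
python3 - <<'E'
from h import *
np.set_printoptions(precision=3,suppress=True)
s,im,d=snap('wrist','w12.png');print(s['eef_pos'],s['joints'],s['grip_width']);P=cloud('wrist',d,s)
for k,m in tabs(im,P).items():
        if m.sum()>15:
            Q=P[m]; zt=np.percentile(Q[:,2],97); T=Q[Q[:,2]>zt-5]
            print(k,m.sum(),'top z',zt,'mean top',T.mean(0))
E
```

```text
time_s: 15.8
eef_pos: [555.6, 265.5, 211.9]
ee_rot: [-0.0, 0.043, 0.999, -0.0]
force: [0.1, -0.7, 1.0]
grip_width: 0.556
time_s: 16.6
eef_pos: [557.2, 265.8, 318.2]
ee_rot: [0.005, 0.044, 0.999, 0.002]
force: [-0.3, 0.2, 0.4]
grip_width: 1.004
[557.156 265.753 318.235] [ 0.256  0.485  1.029  0.     1.618 -1.228] 1.0036064201072008
orange 919 top z 243.67696024280454 mean top [633.226  31.392 241.962]
green 768 top z 245.01751915215254 mean top [605.261 261.533 243.658]
black 1136 top z 245.34637967674934 mean top [555.728 266.64  244.13 ]
```

View pics/w12.png

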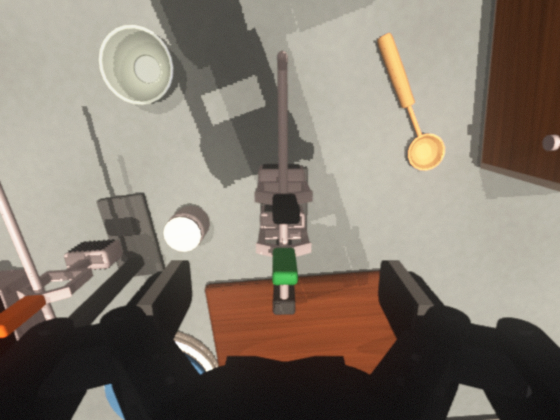

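Both scoops hang (black 286,208; green 285,265). Now the strainer.

```bash
python3 -m crank '{"dp":[[0,-4,0],[1.2,-4,0],[1.6,-4,0],[1.6,-4,0],[1.6,-4,0],[1.6,-4.3,0],[0,0,0],[0,0,0]],"delta_rot":[[0,0,4],[0,0,4],[0,0,0],[0,0,0],[0,0,0],[0,0,0],[0,0,0],[0,0,0]],"claw":[0,0,0,0,0,0,0,0]}'
python3 - <<'E'
from h import *
np.set_printoptions(precision=3,suppress=True)
s,im,d=snap('wrist','w13.png');print(s['eef_pos'],s['joints'],s['grip_width']);P=cloud('wrist',d,s)
for k,m in tabs(im,P).items():
        if m.sum()>15:
            Q=P[m]; zt=np.percentile(Q[:,2],97); T=Q[Q[:,2]>zt-5]
            print(k,m.sum(),'top z',zt,'mean top',T.mean(0))
E
```

```text
time_s: 17.45
eef_pos: [631.9, 21.6, 310.7]
ee_rot: [-0.001, -0.025, 1.0, 0.0]
force: [0.2, 0.3, 0.3]
grip_width: 1.003
[631.924  21.595 310.673] [-0.151  0.533  0.974  0.     1.638 -1.772] 1.0025731251979417
orange 296 top z 245.56583266603667 mean top [632.941  22.909 244.244]
black 377 top z 192.23089130735076 mean top [664.194 244.28  190.64 ]
```

View pics/w13.png

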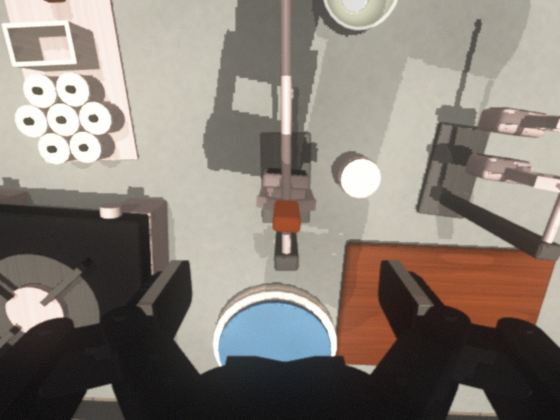

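Next I'll grasp the strainer (287,215) and draw it off the hook.

```bash
python3 -m crank '{"dp":[[0.1,0.1,-4],[0,0,-4],[0,0,-1.9],[0,0,0],[0,0,0],[0,0,0],[0,0,0],[0,0,0],[0,0,0],[0,0,0]],"delta_rot":[[0,0,0],[0,0,0],[0,0,0],[0,0,0],[0,0,0],[0,0,0],[0,0,0],[0,0,0],[0,0,0],[0,0,0]],"claw":[0,0,0,0,255,255,255,255,255,255]}' 35
python3 -m crank '{"dp":[[0,0,1.1],[0,0,1.1],[0,0,0],[-3.1,-0.16,0],[-3.1,-0.16,0],[-3.1,-0.16,0],[-3.1,-0.16,0],[-3.1,-0.16,0],[-3.1,-0.16,0],[-3.1,-0.16,0]],"delta_rot":[[0,0,0],[0,0,0],[0,0,0],[0,0,0],[0,0,0],[0,0,0],[0,0,0],[0,0,0],[0,0,0],[0,0,0]],"claw":[255,255,255,255,255,255,255,255,255,255]}'
python3 - <<'E'
from h import *
np.set_printoptions(precision=1,suppress=True)
s=sense();print(s['eef_pos'],s['force']);
zs={'tray':0,'handle':52,'well':55,'hob':0}
for c in ['scene','side','wrist']:
    s,im,d=snap(c,c+'14.png')
    print(c)
    for k,z in zs.items():
        r=pinpoint(c,k)
        print(k,[(round(a['p'],2),np.round(a['centre']),onz(c,a['centre'],z,s)[:2]) for a in r[:2]])
E
```

```text
time_s: 18.5
eef_pos: [633.2, 23.1, 213.9]
ee_rot: [0.001, -0.026, 1.0, -0.0]
force: [-1.2, -1.7, 3.9]
grip_width: 0.226
time_s: 19.5
eef_pos: [414.7, 12.3, 235.3]
ee_rot: [0.0, -0.026, 1.0, 0.0]
force: [-0.6, -0.2, -1.1]
grip_width: 0.23
[414.7  12.3 235.3] [-0.6 -0.2 -1.1]
scene
tray [(0.76, array([174., 247.]), array([ 521.7, -259.9])), (0.56, array([265., 181.]), array([121.7, -37.2]))]
handle [(0.83, array([175., 214.]), array([ 428. , -276.6])), (0.18, array([261., 287.]), array([723. ,  27.8]))]
well [(0.87, array([171., 225.]), array([ 487.4, -269.1])), (0.65, array([354., 249.]), array([566.6, 259.5]))]
hob [(0.73, array([150., 286.]), array([ 685.6, -275.3])), (0.65, array([265., 201.]), array([261.8, -19.2]))]
side
tray [(0.68, array([350., 191.]), array([ 531.4, -266.7]))]
handle [(0.7, array([382., 191.]), array([ 431. , -269.8])), (0.37, array([328., 226.]), array([461.2, -58.1]))]
well [(0.73, array([218., 272.]), array([567.8, 239. ])), (0.64, array([362., 183.]), array([ 492.2, -259.8]))]
hob [(0.75, array([313., 167.]), array([ 684.1, -283. ])), (0.67, array([312., 194.]), array([ 609. , -181.9]))]
wrist
tray [(0.69, array([ 72., 246.]), array([ 522.6, -256.4]))]
handle [(0.9, array([ 17., 184.]), array([ 429.6, -267.9]))]
well [(0.96, array([ 31., 244.]), array([ 496.5, -261.8]))]
hob []
```

View pics/wrist14.png

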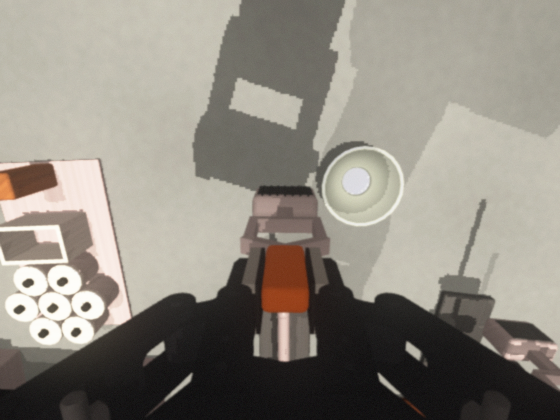

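View pics/scene14.png

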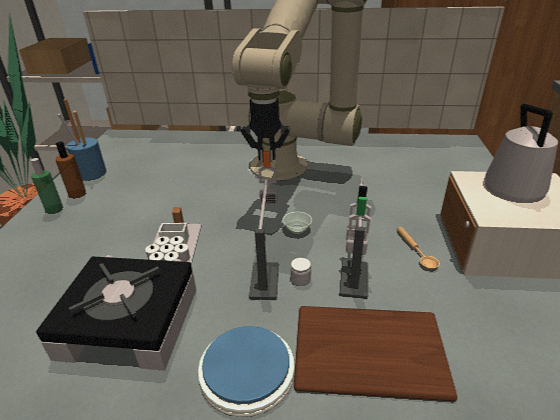

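```bash
python3 -m crank '{"dp":[[0,-3.4,2],[0,-3.4,2],[0,-3.4,1],[0,-3.4,0],[0,-3.4,0],[0,0,0],[0,0,0]],"delta_rot":[[0,0,0],[0,0,0],[0,0,0],[0,0,0],[0,0,0],[0,0,0],[0,0,0]],"claw":[255,255,255,255,255,255,255]}'
python3 - <<'E'
from h import *
np.set_printoptions(precision=1,suppress=True)
c='wrist';s,im,d=snap('wrist','w15.png');print(s['eef_pos'],s['joints'],s['grip_width']);P=cloud('wrist',d,s);np.savez('w15.npz',P=P,im=im)
for k,z in {'tray':0,'handle':52,'well':55,'hob':0}.items():
        r=pinpoint(c,k)
        print(k,[(round(a['p'],2),np.round(a['centre']),onz(c,a['centre'],z,s)[:2]) for a in r[:2]])
E
```

```text
time_s: 20.95
eef_pos: [415.9, -158.0, 285.1]
ee_rot: [-0.0, -0.026, 1.0, 0.0]
force: [0.7, -0.8, -2.1]
grip_width: 0.228
[ 415.9 -158.   285.1] [-0.6  0.1  1.6  0.   1.4 -2.2] 0.22755240712798125
tray [(0.98, array([209., 239.]), array([ 523.5, -262.7]))]
handle [(0.78, array([194., 180.]), array([ 426.2, -266.4]))]
well [(0.71, array([196., 235.]), array([ 495.6, -265.3]))]
hob []
```

View pics/w15.png

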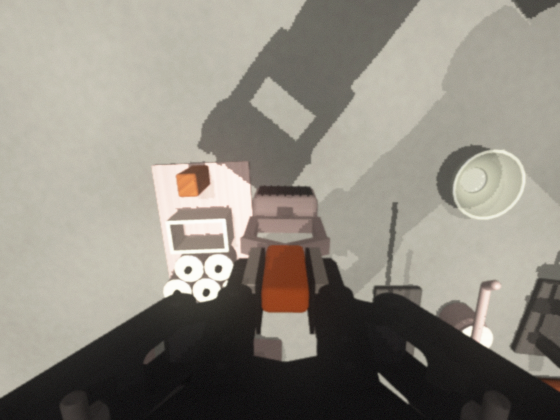

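Run:
```python
from h import *
np.set_printoptions(precision=1,suppress=True)
z=np.load('w15.npz');P=z['P'];im=z['im']
x,y,zz=P[...,0],P[...,1],P[...,2]
def rect(m,n):
    m=cv2.morphologyEx(m.astype(np.uint8),cv2.MORPH_OPEN,np.ones((2,2)))>0
    nl,l,st,ce=cv2.connectedComponentsWithStats(m.astype(np.uint8)); k=1+np.argmax(st[1:,4]); m=l==k
    r=cv2.minAreaRect(P[m][:,:2].astype(np.float32)); print(n,m.sum(),r,np.median(zz[m]), P[m].mean(0))
rect((zz>51)&(zz<59)&(x>455)&(x<525)&(y>-320)&(y<-215),'rim')
rect((zz>66)&(zz<76)&(x>400)&(x<460)&(y>-320)&(y<-215),'handletop')
m=(zz>3)&(zz<10)&(x>390)&(x<520)&(y>-350)&(y<-190)
Q=P[m]; 
# left/right edges
for x0 in range(420,520,10):
    q=Q[np.abs(Q[:,0]-x0)<5]
    if len(q)>20: print(x0,len(q),np.percentile(q[:,1],[1,99]))
q=Q[:,0]; 
for y0 in range(-320,-200,12):
    q=Q[np.abs(Q[:,1]-y0)<6]
    if len(q)>5: print('front',y0,np.percentile(q[:,0],1))
```

```text
rim 680 ((515.5521240234375, -270.0647277832031), (55.669654846191406, 99.37491607666016), 19.484712600708008) nan [nan nan nan]
handletop 499 ((441.07122802734375, -274.83489990234375), (29.560237884521484, 57.28189468383789), 66.80815887451172) 70.5483525964824 [ 430.  -269.6   67.3]
420 534 [-334.8 -207.1]
430 476 [-334.4 -205.6]
440 454 [-333.8 -205.4]
450 493 [-332.8 -203.9]
460 600 [-332.  -203.5]
470 652 [-330.6 -203.3]
480 342 [-330.5 -201.8]
490 186 [-329.4 -206.9]
500 340 [-327.7 -209.7]
510 372 [-327.2 -213.5]
front -320 418.2069444499459
front -308 416.53957246125435
front -296 415.73069580198035
front -284 413.962212719529
front -272 413.05651937700947
front -260 412.5946698084142
front -248 411.0584332611096
front -236 410.14955395950835
front -224 408.60042337863234
front -212 407.7768298881044
```

Run:
```python
from h import *
np.set_printoptions(precision=1,suppress=True)
z=np.load('w15.npz');P=z['P'];im=z['im'].copy()
x,y,zz=P[...,0],P[...,1],P[...,2]
m=(zz>52)&(zz<58)
c,s_=np.cos(.089),np.sin(.089)
u=(x-525)*c+(y+261.6)*s_; v=-(x-525)*s_+(y+261.6)*c
# along v=0 +-20: rim front/rear walls
mm=m&(np.abs(v)<25)&(u>-60)&(u<5); print('u hist',np.histogram(u[mm],bins=np.arange(-60,6,2)))
mm=m&(u>-45)&(u<-10)&(np.abs(v)<50); print('v hist',np.histogram(v[mm],bins=np.arange(-50,51,3)))
mm=m&(u>-50)&(u<-5)&(np.abs(v)<45)
k=(zz>69)&(zz<73)&(u<-75); print('handle top u,v',np.percentile(u[k],[2,50,98]),np.percentile(v[k],[2,50,98]))
a=im.copy();a[mm]=[0,255,0];a[k]=[255,0,255]
cv2.imwrite('pics/w15b.png',cv2.resize(a[140:320,130:300,::-1],None,fx=3,fy=3))
```

```text
u hist (array([ 0,  0,  0,  0,  1, 72, 60, 14,  0,  0,  0,  0,  0,  0,  0,  0,  0,
        0,  0,  0,  0,  0,  0,  0,  9, 73, 56, 10,  0,  0,  0,  0]), array([-60, -58, -56, -54, -52, -50, -48, -46, -44, -42, -40, -38, -36,
       -34, -32, -30, -28, -26, -24, -22, -20, -18, -16, -14, -12, -10,
        -8,  -6,  -4,  -2,   0,   2,   4]))
v hist (array([ 0,  0,  0,  0, 51, 54,  0,  0,  1,  1,  1,  0,  0,  0,  0,  0,  0,
        0,  1,  0,  1,  1,  0,  2,  1,  0,  1, 28, 66,  1,  0,  0,  0]), array([-50, -47, -44, -41, -38, -35, -32, -29, -26, -23, -20, -17, -14,
       -11,  -8,  -5,  -2,   1,   4,   7,  10,  13,  16,  19,  22,  25,
        28,  31,  34,  37,  40,  43,  46,  49]))
handle top u,v [-109.8  -97.2  -83.8] [-11.3  -0.2  10.5]
```

View pics/w15b.png

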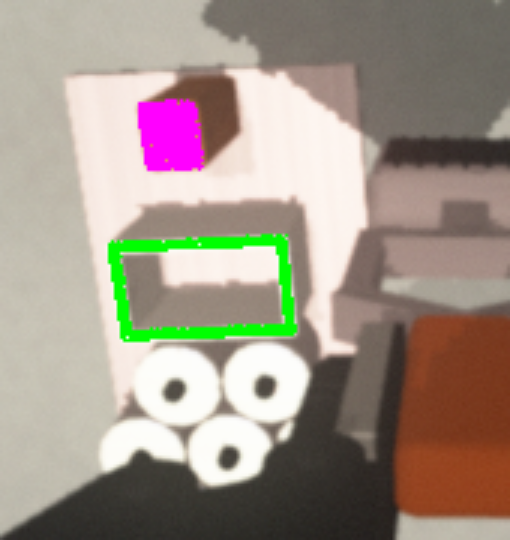

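Run:
```python
from h import *
np.set_printoptions(precision=1,suppress=True)
s=sense();R=R_of(s['ee_rot'])
z=np.load('w15.npz');P=z['P'];im=z['im']
L=(P-s['eef_pos'])@R   # tool coords
m=tabs(im,P,zr=(200,330),box=(300,500,-250,-50))['orange']
q=L[m]; zt=np.nanpercentile(q[:,2],3); t=q[q[:,2]<zt+4]; print('tab top tool',t.mean(0),np.percentile(t,[3,97],axis=0))
# basket: tool z about 110..135
zz=L[...,2]
for a in [(5,35),(70,90),(90,100),(100,110),(110,120),(120,130),(130,140)]:
    k=(zz>a[0])&(zz<a[1])&(np.abs(L[...,1])<40)&(np.abs(L[...,0])<40)
    if k.sum()>5: print(a,k.sum(),np.percentile(L[k],[2,98],axis=0))
```

```text
tab top tool [  1.1  -1.  -29.4] [[ -4.3  -9.7 -31. ]
 [  5.4   7.6 -27. ]]
(5, 35) 1238 [[ -4.7 -26.2   5.8]
 [  5.5  23.8  32.9]]
(70, 90) 116 [[ 2.7 -6.9 72.5]
 [ 3.4  4.3 89.4]]
(90, 100) 1246 [[ -4.4 -25.9  93.2]
 [ 11.   22.8  99.6]]
(100, 110) 233 [[  9.3 -24.1 100.2]
 [ 12.5  22.6 109.3]]
(110, 120) 142 [[  9.3 -25.  110.4]
 [ 12.6  22.2 119.6]]
(120, 130) 146 [[  9.7 -24.8 120.1]
 [ 12.5  21.7 129.8]]
```

```bash
python3 -m crank '{"dp":[[2,-2.7,0],[2,-2.7,0],[2.1,-2.6,0],[2.1,-2.55,0],[0,0,0],[0,0,-4],[0,0,-3.5],[0,0,0],[0,0,0]],"delta_rot":[[0,0,1],[0,0,1.1],[0,0,0],[0,0,0],[0,0,0],[0,0,0],[0,0,0],[0,0,0],[0,0,0]],"claw":[255,255,255,255,255,255,255,255,255]}'
python3 - <<'E'
from h import *
np.set_printoptions(precision=1,suppress=True)
s,im,d=snap('wrist','w16.png');P=cloud('wrist',d,s);np.savez('w16.npz',P=P,im=im); print(s['eef_pos'])
snap('side','s16.png'); snap('scene','c16.png')
a=cv2.imread('pics/s16.png')[110:260,260:460];b=cv2.imread('pics/c16.png')[130:280,110:310]
cv2.imwrite('pics/m16.png',np.hstack([cv2.resize(a,None,fx=2,fy=2),cv2.resize(b,None,fx=2,fy=2)]))
E
```

```text
time_s: 22.1
eef_pos: [498.3, -262.9, 211.6]
ee_rot: [0.0, -0.045, 0.999, -0.0]
force: [-0.4, 0.2, -0.1]
grip_width: 0.229
[ 498.3 -262.9  211.6]
```

View pics/w16.png

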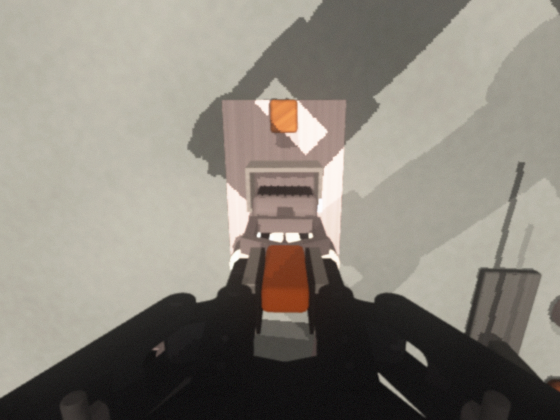

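View pics/m16.png

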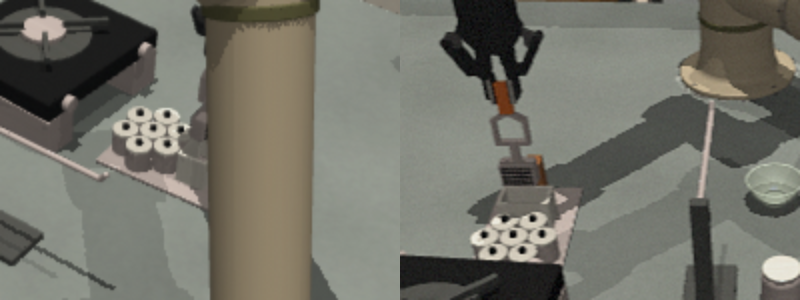

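Run:
```python
from h import *
np.set_printoptions(precision=1,suppress=True)
s=sense();R=R_of(s['ee_rot']);z=np.load('w16.npz');P=z['P']
L=(P-s['eef_pos'])@R
zz=P[...,2]
def rg(m,n): print(n,m.sum(),np.percentile(L[m],[1,50,99],axis=0)) if m.sum()>3 else print(n,0)
near=(np.abs(L[...,0])<40)&(np.abs(L[...,1])<50)
rg(near&(zz>80)&(zz<110),'basket front'); rg(near&(zz>51)&(zz<59),'rim')
rg(near&(zz>51)&(zz<59)&(np.abs(L[...,1])<20),'rim front')
rg((zz>51)&(zz<59)&(L[...,1]>28)&near,'rim R');rg((zz>51)&(zz<59)&(L[...,1]<-28)&near,'rim L')
```

```text
basket front 474 [[  9.6 -23.5 102.6]
 [ 12.1   1.  114.9]
 [ 12.8  24.6 130.3]]
rim 750 [[-19.6 -37.1 156.2]
 [ 20.   -1.2 157.8]
 [ 23.8  36.5 160.8]]
rim front 208 [[ 19.9 -19.8 156.1]
 [ 22.   -0.3 157.9]
 [ 23.8  19.1 160.9]]
rim R 221 [[-19.6  28.7 156. ]
 [  6.6  34.4 157.8]
 [ 23.7  36.6 159.9]]
rim L 237 [[-19.7 -37.1 156.4]
 [  5.6 -34.7 157.9]
 [ 23.5 -28.3 160.9]]
```

```bash
python3 -m crank '{"dp":[[-0.12,0,0],[0,0,-2],[0,0,-2],[0,0,-1.5],[0,0,-0.8],[0,0,0],[0,0,0]],"delta_rot":[[0,0,0],[0,0,0],[0,0,0],[0,0,0],[0,0,0],[0,0,0],[0,0,0]],"claw":[255,255,255,255,255,255,255]}'
python3 -m crank '{"dp":[[0,0,-0.4],[0,0,-0.3],[0,0,0],[0,0,0]],"delta_rot":[[0,0,0],[0,0,0],[0,0,0],[0,0,0]],"claw":[255,255,255,255]}'
python3 - <<'E'
from h import *
np.set_printoptions(precision=1,suppress=True)
print(sense()['force']);snap('wrist','w17.png'); snap('scene','c17.png')
b=cv2.imread('pics/c17.png')[150:280,110:310]
cv2.imwrite('pics/m17.png',cv2.resize(b,None,fx=3,fy=3))
E
```

```text
time_s: 22.95
eef_pos: [497.1, -263.6, 148.3]
ee_rot: [0.001, -0.044, 0.999, -0.0]
force: [-0.2, 0.2, -0.9]
grip_width: 0.227
time_s: 23.35
eef_pos: [497.0, -263.5, 140.6]
ee_rot: [0.0, -0.045, 0.999, -0.0]
force: [-0.2, -0.0, -0.5]
grip_width: 0.225
[-0.2 -0.  -0.5]
```

View pics/w17.png

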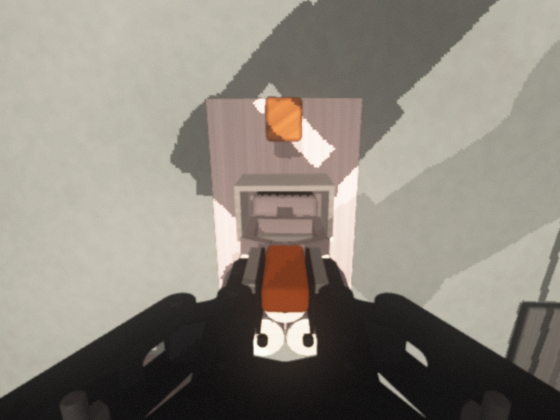

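View pics/m17.png

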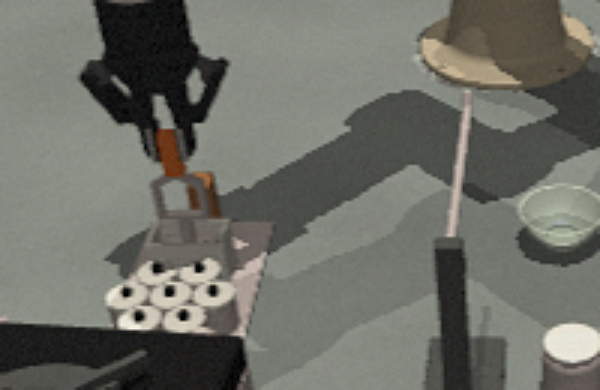

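The basket is inside the well (rim rows 180–240, columns 237–333). I'll lower until it touches.

```bash
python3 -m crank '{"dp":[[0,0,-0.1],[0,0,0],[0,0,0]],"delta_rot":[[0,0,0],[0,0,0],[0,0,0]],"claw":[255,255,255]}'
python3 -m crank '{"dp":[[0,0,-0.1],[0,0,0],[0,0,0]],"delta_rot":[[0,0,0],[0,0,0],[0,0,0]],"claw":[255,255,255]}'
```

```text
time_s: 23.75
eef_pos: [497.3, -263.7, 140.5]
ee_rot: [0.001, -0.044, 0.999, -0.001]
force: [0.1, -0.5, 7.3]
grip_width: 0.23
time_s: 24.05
eef_pos: [497.6, -263.8, 140.4]
ee_rot: [0.001, -0.045, 0.999, -0.001]
force: [-0.8, 0.8, 14.2]
grip_width: 0.226
```

```bash
python3 -m crank '{"dp":[[0,0,0.1],[0,0,0],[0,0,0],[0,0,0],[0,0,0],[0,0,0],[0,0,2],[0,0,3],[0,0,4],[0,0,0]],"delta_rot":[[0,0,0],[0,0,0],[0,0,0],[0,0,0],[0,0,0],[0,0,0],[0,0,0],[0,0,0],[0,0,0],[0,0,0]],"claw":[240,140,0,0,0,0,0,0,0,0]}'
python3 -m crank '{"dp":[[-2,0,0],[-2.5,-0.3,0],[-2.4,-0.3,0],[0,0,0],[0,0,0]],"delta_rot":[[0,0,0],[0,0,0],[0,0,0],[0,0,0],[0,0,0]],"claw":[0,0,0,0,0]}'
python3 - <<'E'
from h import *
np.set_printoptions(precision=1,suppress=True)
s,im,d=snap('wrist','w18.png');P=cloud('wrist',d,s);np.savez('w18.npz',P=P,im=im); print(s['eef_pos'],s['joints']); snap('scene','c18.png')
for k,z in {'tray':0,'handle':52,'well':55,'hob':0}.items():
        r=pinpoint('wrist',k)
        print(k,[(round(a['p'],2),np.round(a['centre']),onz('wrist',a['centre'],z,s)[:2]) for a in r[:2]])
for k,m in tabs(im,P,zr=(60,200),box=(380,760,-350,-150)).items():
        if m.sum()>15:
            Q=P[m]; zt=np.percentile(Q[:,2],97); T=Q[Q[:,2]>zt-5]
            print(k,m.sum(),'top z',zt,'mean top',T.mean(0))
E
```

```text
time_s: 25.05
eef_pos: [498.2, -264.4, 234.5]
ee_rot: [0.003, -0.045, 0.999, -0.003]
force: [-0.2, 0.3, 0.4]
grip_width: 1.0
time_s: 25.55
eef_pos: [427.8, -269.4, 229.2]
ee_rot: [0.0, -0.044, 0.999, 0.0]
force: [-0.1, 0.5, 0.6]
grip_width: 0.995
[ 427.8 -269.4  229.2] [-0.8  0.3  1.6  0.   1.3 -2.5]
tray [(0.69, array([282., 250.]), array([ 522.8, -264.3]))]
handle [(0.84, array([286., 187.]), array([ 428.5, -268. ]))]
well []
hob []
orange 275 top z 171.71916720182506 mean top [ 497.2 -264.3  170.5]
```

View pics/w18.png

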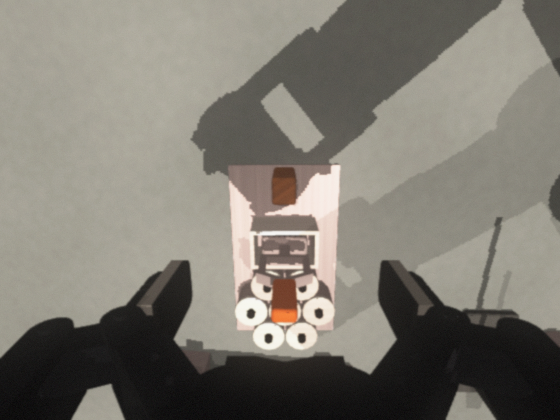

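View pics/c18.png

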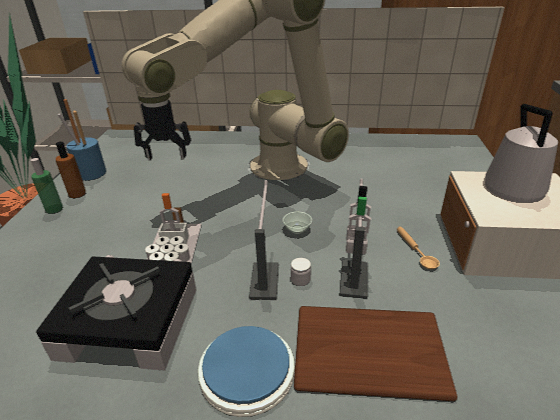

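```bash
python3 - <<'E'
from h import *
np.set_printoptions(precision=1,suppress=True)
for c in ['scene','side']:
    s,im,d=snap(c,c+'19.png');P=cloud(c,d,s);x,y,z=P[...,0],P[...,1],P[...,2]
    hsv=cv2.cvtColor(im,cv2.COLOR_RGB2HSV)
    m=(z>92)&(z<105)&(x>640)&(x<1000)&(y>-450)&(y<-100)
    q=P[m]; print(c,len(q),'zmed',np.median(q[:,2]))
    m=m&(np.abs(z-np.median(q[:,2]))<4)
    m=cv2.morphologyEx(m.astype(np.uint8),cv2.MORPH_OPEN,np.ones((3,3)))
    nl,l,st,ce=cv2.connectedComponentsWithStats(m); k=1+np.argmax(st[1:,4])
    q=P[l==k][:,:2].astype(np.float32)
    r=cv2.minAreaRect(q);print(r); print(cv2.boxPoints(r))
    r=masks_of(c,'hob')
    print(r[0]['p'],r[0]['region'].sum())
E
python3 -c "
import cv2
a=cv2.imread('pics/side19.png')[90:230,210:410];b=cv2.imread('pics/scene19.png')[200:370,20:220]
cv2.imwrite('pics/m19.png',cv2.hconcat([cv2.resize(a,(400,280)),cv2.resize(b[:140],(400,280))]))"
```

```text
scene 7972 zmed 98.40690187060295
((808.3870239257812, -279.5080261230469), (260.39739990234375, 240.77255249023438), 88.7845458984375)
[[ 685.3 -407.1]
 [ 926.  -412.2]
 [ 931.5 -151.9]
 [ 690.8 -146.8]]
0.97 12583
side 3120 zmed 96.31083123107891
((803.9788208007812, -278.7478332519531), (262.72454833984375, 243.55722045898438), 89.5428695678711)
[[ 681.2 -409.1]
 [ 924.7 -411.1]
 [ 926.8 -148.4]
 [ 683.3 -146.4]]
0.71 5885
```

View pics/m19.png

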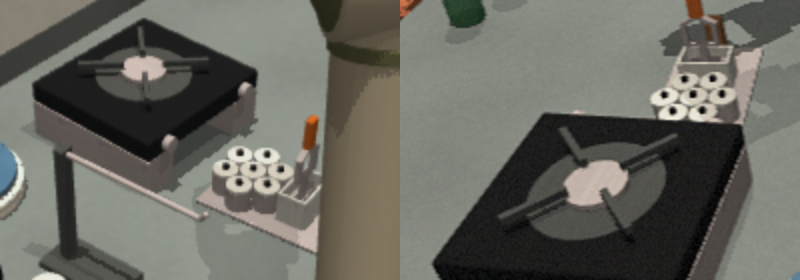

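```bash
python3 -m crank '{"dp":[[0,0,4],[1,0,4],[4,0,4],[4,0,0],[4,0,0],[4,0,0],[0,0,0],[0,0,0]],"delta_rot":[[0,0,0],[0,0,0],[0,0,0],[0,0,0],[0,0,0],[0,0,0],[0,0,0],[0,0,0]],"claw":[0,0,0,0,0,0,0,0]}'
python3 - <<'E'
from h import *
np.set_printoptions(precision=1,suppress=True)
s,im,d=snap('wrist','w20.png');P=cloud('wrist',d,s);np.savez('w20.npz',P=P,im=im); print(s['eef_pos'],s['joints'])
x,y,z=P[...,0],P[...,1],P[...,2]
m=(z>90)&(z<105)&(x>640)&(x<1000)&(y>-450)&(y<-100)
print(np.median(z[m]))
for y0 in range(-410,-140,12):
    q=P[m&(np.abs(y-y0)<5)]
    if len(q)>8: print(y0,len(q),np.percentile(q[:,0],[1,5]))
for x0 in range(690,800,10):
    q=P[m&(np.abs(x-x0)<5)]
    if len(q)>8: print('x',x0,len(q),np.percentile(q[:,1],[0.5,99.5]))
E
```

```text
time_s: 26.85
eef_pos: [593.5, -269.2, 343.5]
ee_rot: [-0.001, -0.045, 0.999, 0.0]
force: [-0.2, -0.3, 0.2]
grip_width: 0.999
[ 593.5 -269.2  343.5] [-0.6  0.6  0.8 -0.   1.8 -2.3]
98.08177416948865
-410 75 [685.2 685.7]
-398 375 [684.8 685.9]
-386 657 [685.  688.1]
-374 1025 [675.2 685.3]
-362 990 [676.1 686.6]
-350 798 [685.9 690.4]
-338 767 [686.3 690.1]
-326 719 [686.5 689.8]
-314 571 [686.8 689.3]
-302 557 [687.1 688.9]
-290 524 [687.2 689.3]
-278 521 [687.8 689.2]
-266 552 [687.9 689.9]
-254 549 [688.  690.2]
-242 708 [688.5 691.6]
-230 728 [688.8 692.3]
-218 704 [689.  692.6]
-206 723 [689.4 692.6]
-194 821 [678.9 686.8]
-182 787 [680.8 690.4]
-170 748 [690.3 694.2]
-158 738 [690.5 694.6]
-146 14 [692.7 693.1]
x 690 1464 [-406.5 -152.8]
x 700 1334 [-406.7 -152.1]
x 710 1307 [-407. -152.]
x 720 1244 [-406.4 -152.4]
x 730 1143 [-384.2 -152.5]
x 740 1151 [-383.4 -152.9]
x 750 1073 [-382.9 -153.2]
x 760 900 [-381.9 -153.4]
x 770 841 [-381.9 -153.1]
x 780 805 [-381.9 -153.4]
x 790 649 [-384.5 -153.6]
```

View pics/w20.png

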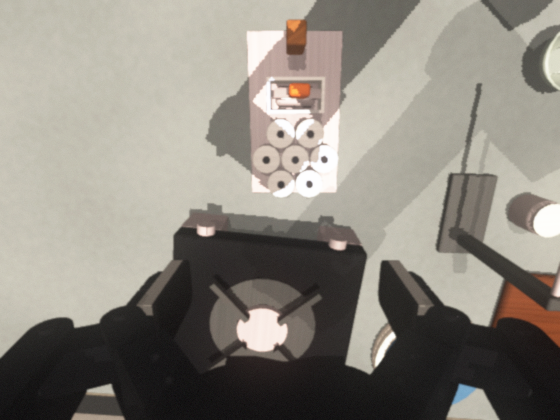

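```bash
cat > tray.py <<'E'
from h import *
def traypose(P,g=(525,-261.6,.089)):
    # refine from handle top & rim corners & base edges
    x,y,z=P[...,0],P[...,1],P[...,2]
    x0,y0,a=g
    for it in range(4):
        c,s=np.cos(a),np.sin(a)
        u=(x-x0)*c+(y-y0)*s; v=-(x-x0)*s+(y-y0)*c
        b=(z>2)&(z<11)&(np.abs(u)<130)&(np.abs(v)<80)
        L=[];Rr=[]
        for uu in np.arange(-105,60,6):
            q=v[b&(np.abs(u-uu)<3)]
            if len(q)>15:
                lo,hi=np.percentile(q,[1,99])
                if lo<-58:L.append((uu,lo))
                if hi>58:Rr.append((uu,hi))
        L,Rr=np.array(L),np.array(Rr)
        pl=np.polyfit(*L.T,1) if len(L)>4 else None; pr=np.polyfit(*Rr.T,1) if len(Rr)>4 else None
        sl=np.mean([p[0] for p in (pl,pr) if p is not None])
        F=[np.percentile(u[b&(np.abs(v-vv)<4)&(u<-90)],1) for vv in range(-50,51,10) if (b&(np.abs(v-vv)<4)&(u<-90)).sum()>8]
        off=(pl[1]+pr[1])/2 if pl is not None and pr is not None else 0
        k=(z>68)&(z<74)&(np.abs(u+96.5)<25)&(np.abs(v)<25)
        rim=(z>51)&(z<58.5)&(np.abs(v)<25)&(u>-60)&(u<-38)
        print('edges',pl,pr,'front',np.median(F) if F else None,'handle u,v',np.percentile(u[k],[2,98]).mean() if k.sum()>10 else None,np.percentile(v[k],[2,98]).mean() if k.sum()>10 else None,'rimfront',np.median(u[rim]) if rim.sum()>10 else None)
        a+=np.arctan(sl); x0+=-off*s; y0+=off*c
        if F:
            du=np.median(F)+112.5; x0+=du*c; y0+=du*s
    print('tray',x0,y0,np.degrees(a)); return x0,y0,a
E
python3 - <<'E'
from tray import *
np.set_printoptions(precision=2,suppress=True)
for f in ('w18','w20'):
    z=np.load(f+'.npz');print(f);traypose(z['P'])
P=z['P'];x,y,zz=P[...,0],P[...,1],P[...,2]
for y0 in(-368,-188):
    m=(zz>95)&(zz<125)&(np.abs(y-y0)<22)&(x>665)&(x<684); print('post',m.sum(),P[m].mean(0),np.percentile(P[m],[2,98],axis=0))
E
```

```text
w18
edges [ -0.   -64.64] [ 0.01 63.95] front -112.77794838365755 handle u,v -96.9491761028874 -0.46876676332590694 rimfront -48.180873948151024
edges [ -0.01 -64.29] [ 0.01 64.27] front -112.39049838657716 handle u,v -96.67272889918706 0.2264876624620742 rimfront -47.901070028148816
edges [ -0.01 -64.24] [ 0.01 64.28] front -112.49169989483613 handle u,v -96.78227678477953 0.2560733987690851 rimfront -48.01426134688366
edges [ -0.01 -64.26] [ 0.01 64.26] front -112.48744522849559 handle u,v -96.79063507948527 0.25659024752561255 rimfront -48.026360775754824
tray 524.8821093756679 -261.9400698115838 5.329664563088545
w20
edges [  0.   -64.35] [ 0.01 63.89] front -111.8856775678171 handle u,v -96.13847727400454 -1.0040432963120338 rimfront -47.48054338736395
edges [ -0.01 -64.34] [ 0.   64.08] front -112.39406249276264 handle u,v -96.76600422404593 -0.24298132554480922 rimfront -48.08001837289348
edges [ -0.01 -64.22] [ 0.01 64.25] front -112.52519143001395 handle u,v -96.86581676878197 -0.33588652273540287 rimfront -48.19641890059295
edges [ -0.01 -64.23] [ 0.01 64.23] front -112.49818492967862 handle u,v -96.84141185284379 -0.3233640901697479 rimfront -48.16907356140445
tray 525.7251765573502 -261.87847060429834 5.308068462441895<stdin>:7: RuntimeWarning: Mean of empty slice.
  ret = um.true_divide(
Traceback (most recent call last):
IndexError: index -1 is out of bounds for axis 0 with size 0
```

Run:
```python
from h import *
np.set_printoptions(precision=1,suppress=True)
z=np.load('w20.npz');P=z['P']
for c,r in ((206,229),(338,242)):
    print(P[r-8:r+9:4,c-8:c+9:8].round(0).tolist())
x,y,zz=P[...,0],P[...,1],P[...,2]
for zr in ((10,30),(30,60),(60,90),(90,97)):
    m=(zz>zr[0])&(zz<zr[1])&(x>660)&(x<690)
    for a,b in((-420,-300),(-260,-130)):
        k=m&(y>a)&(y<b); 
        if k.sum()>5: print(zr,k.sum(),np.percentile(P[k],[2,98],axis=0).ravel())
k=(zz>50)&(zz<110)&(x>640)&(x<684)&(y>-420)&(y<-130)
nl,l,st,ce=cv2.connectedComponentsWithStats(k.astype(np.uint8))
for i in range(1,nl):
    if st[i,4]>30: q=P[l==i]; print(st[i],np.percentile(q,[2,98],axis=0).ravel())
a=z['im'][190:270,150:390,::-1]; cv2.imwrite('pics/w20b.png',cv2.resize(a,None,fx=3,fy=3))
```

```text
[[[684.0, -389.0, 43.0], [673.0, -371.0, 70.0], [686.0, -367.0, 34.0]], [[673.0, -377.0, 88.0], [674.0, -368.0, 85.0], [674.0, -358.0, 82.0]], [[679.0, -377.0, 88.0], [676.0, -366.0, 93.0], [680.0, -357.0, 82.0]], [[684.0, -377.0, 89.0], [682.0, -366.0, 93.0], [685.0, -357.0, 82.0]], [[687.0, -375.0, 96.0], [687.0, -365.0, 95.0], [686.0, -355.0, 94.0]]]
[[[690.0, -192.0, 37.0], [691.0, -179.0, 31.0], [690.0, -166.0, 30.0]], [[678.0, -200.0, 84.0], [677.0, -189.0, 82.0], [690.0, -169.0, 47.0]], [[683.0, -199.0, 85.0], [679.0, -190.0, 93.0], [690.0, -172.0, 63.0]], [[688.0, -199.0, 88.0], [685.0, -189.0, 92.0], [690.0, -175.0, 79.0]], [[690.0, -200.0, 96.0], [690.0, -189.0, 94.0], [690.0, -178.0, 92.0]]]
(10, 30) 170 [ 684.4 -408.    10.6  686.5 -352.7   29.5]
(10, 30) 88 [ 688.9 -204.9   10.3  690.  -165.2   29.6]
(30, 60) 188 [ 684.4 -407.    30.8  688.3 -352.3   59.2]
(30, 60) 97 [ 688.8 -205.4   30.3  690.  -156.2   59. ]
(60, 90) 558 [ 673.1 -405.4   61.7  687.2 -302.6   89.6]
(60, 90) 445 [ 677.2 -257.5   63.8  689.9 -164.9   89.8]
(90, 97) 385 [ 673.6 -405.1   90.1  689.3 -303.2   96.9]
(90, 97) 234 [ 677.6 -257.6   90.1  690.  -173.3   96.8]
[197 221  18  14 222] [ 673.  -379.1   70.5  683.8 -357.4   93.4]
[329 235  18  11 163] [ 677.1 -200.6   70.7  683.7 -178.6   93.5]
```

View pics/w20b.png

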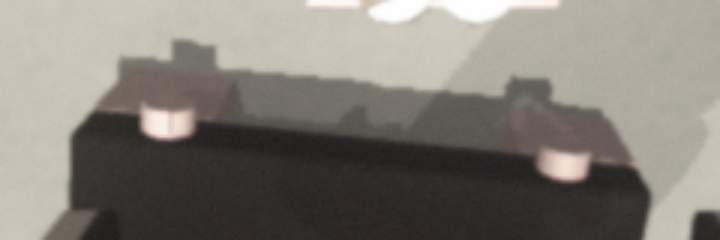

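```bash
python3 -m crank '{"dp":[[-4.1,0,0],[-4.1,0,0],[-4.1,-0.1,0],[-4.1,-0.1,0],[0,0,-4],[0,0,-5],[0,0,-5],[0,0,-5],[0,0,0],[0,0,0]],"delta_rot":[[0,0,0],[0,0,0],[0,0,0],[0,0,0],[0,0,0],[0,0,0],[0,0,0],[0,0,0],[0,0,0],[0,0,0]],"claw":[0,0,0,0,0,0,0,0,0,0]}'
python3 - <<'E'
from tray import *
s,im,d=snap('wrist','w21.png');P=cloud('wrist',d,s);print(s['eef_pos'],s['joints']);traypose(P)
E
```

```text
time_s: 27.9
eef_pos: [429.0, -271.7, 156.8]
ee_rot: [0.001, -0.044, 0.999, -0.001]
force: [-0.2, -0.5, 0.5]
grip_width: 1.002
[ 429.04507763 -271.73610621  156.82386101] [-7.95600106e-01  3.46978593e-01  1.65603431e+00 -7.03616479e-05
  1.13659819e+00 -2.45480221e+00]
edges [-1.72041479e-03 -6.42885433e+01] [1.03389136e-02 6.39804397e+01] front -112.63892718812266 handle u,v -97.20313142949844 -0.45810633306906734 rimfront -48.530592479173265
edges [-5.15590601e-03 -6.41239273e+01] [5.07441998e-03 6.41702424e+01] front -112.47828453678906 handle u,v -97.07639822338805 0.06372233731692489 rimfront -48.32747838692285
edges [-5.28140887e-03 -6.41552647e+01] [5.11422600e-03 6.41474172e+01] front -112.4994874684754 handle u,v -97.09814154876919 0.037086596028634844 rimfront -48.37127281923562
edges [-5.20073413e-03 -6.41511168e+01] [5.19378041e-03 6.41513196e+01] front -112.49768877902778 handle u,v -97.09871106782202 0.033874269467374596 rimfront -48.372596707474514
tray 524.8979459992719 -261.74425309437345 5.3389016021253815
```

View pics/w21.png

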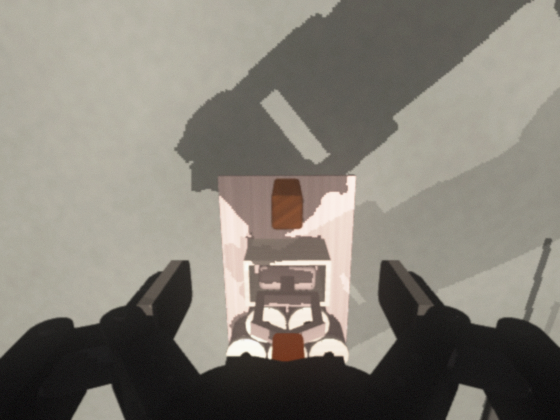

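```bash
python3 -m crank '{"dp":[[0,0.1,-3],[0,0,-3],[0,0,-3],[0,0,-1.5],[0,0,0],[0,0,0]],"delta_rot":[[0,0,0],[0,0,0],[0,0,0],[0,0,0],[0,0,0],[0,0,0]],"claw":[0,0,0,0,0,0]}'
python3 - <<'E'
from h import *
s,im,d=snap('wrist','w22.png');print(s['force']); snap('scene','c22.png')
b=cv2.imread('pics/c22.png')[130:270,90:290];cv2.imwrite('pics/m22.png',cv2.resize(b,None,fx=3,fy=3))
E
```

```text
time_s: 28.55
eef_pos: [430.2, -271.4, 52.1]
ee_rot: [0.001, -0.044, 0.999, -0.002]
force: [-0.7, -0.6, 0.7]
grip_width: 1.003
[-0.72049502 -0.60761448  0.71135803]
```

View pics/w22.png

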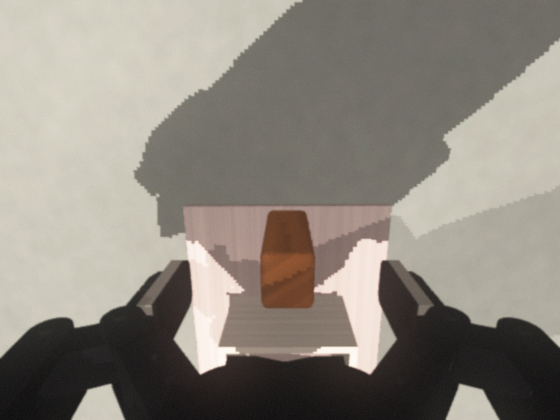

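View pics/m22.png

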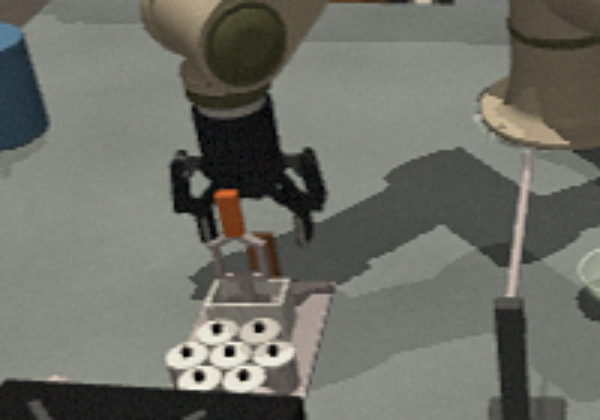

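```bash
python3 -m crank '{"dp":[[0,0,-1.6],[0,0,0],[0,0,0],[0,0,0],[0,0,0],[0,0,0],[0,0,0],[0,0,0]],"delta_rot":[[0,0,0],[0,0,0],[0,0,0],[0,0,0],[0,0,0],[0,0,0],[0,0,0],[0,0,0]],"claw":[0,0,255,255,255,255,255,255]}' 60
```

```text
time_s: 29.45
eef_pos: [429.3, -270.5, 34.1]
ee_rot: [0.0, -0.045, 0.999, -0.0]
force: [-1.0, -0.1, 5.8]
grip_width: 0.269
```

```bash
python3 -m crank '{"dp":[[0.5,0,0],[0.5,-0.06,0],[0.5,-0.06,0],[0.5,-0.06,0],[0.5,-0.06,0],[0.5,-0.06,0],[0,0,0],[0,0,0]],"delta_rot":[[0,0,0],[0,0,-1.3],[0,0,-1.3],[0,0,-1.3],[0,0,-1.3],[0,0,-1.3],[0,0,0],[0,0,0]],"claw":[255,255,255,255,255,255,255,255]}'
python3 - <<'E'
from tray import *
s,im,d=snap('wrist','w23.png');P=cloud('wrist',d,s);print(s['eef_pos'],s['joints'],s['force'])
sc,im2,d2=snap('scene','c23.png'); P2=cloud('scene',d2)
b=cv2.imread('pics/c23.png')[130:330,30:270];cv2.imwrite('pics/m23.png',cv2.resize(b,None,fx=3,fy=3))
E
```

```text
time_s: 30.25
eef_pos: [459.2, -272.9, 34.1]
ee_rot: [-0.0, 0.012, 1.0, 0.0]
force: [-2.4, 4.2, 7.5]
grip_width: 0.273
[ 459.204069   -272.89077256   34.1449781 ] [-7.55759687e-01  5.71902491e-01  1.68115798e+00  2.26273512e-04
  8.89033645e-01 -2.30282559e+00] [-2.38650218  4.18699493  7.54128101]
```

View pics/w23.png

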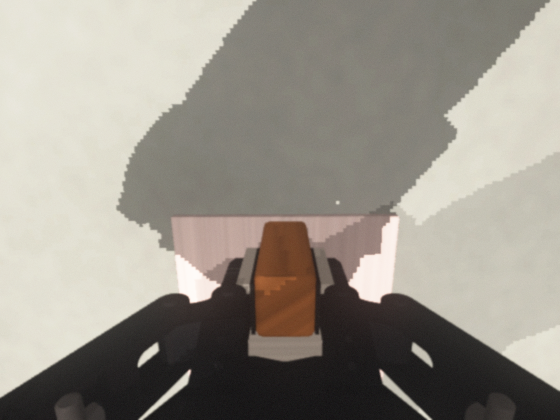

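View pics/m23.png

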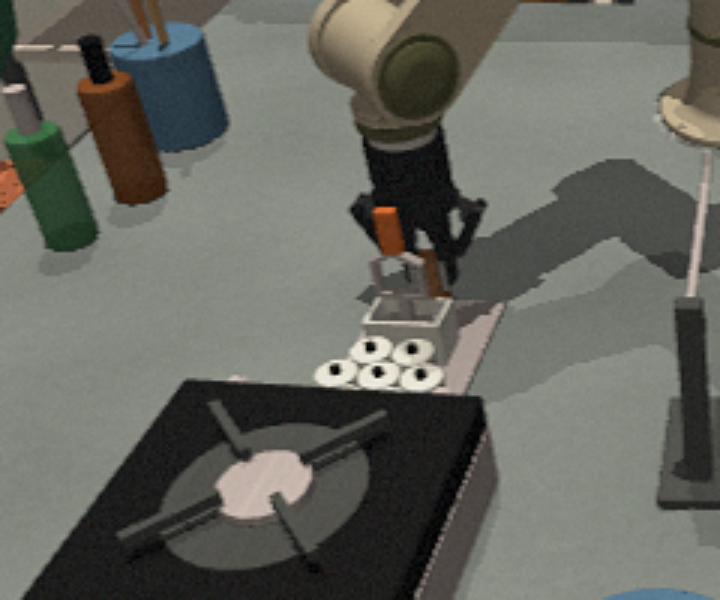

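```bash
python3 -m crank '{"dp":[[0.5,-0.01,0],[0.8,-0.02,0],[0.8,-0.02,0],[0.8,-0.02,0],[0.8,-0.02,0],[0.8,-0.02,0],[0.5,-0.01,0],[0,0,0]],"delta_rot":[[0,0,0],[0,0,0],[0,0,0],[0,0,0],[0,0,0],[0,0,0],[0,0,0],[0,0,0]],"claw":[255,255,255,255,255,255,255,255]}'
python3 - <<'E'
from tray import *
s,im,d=snap('wrist','w24.png');P=cloud('wrist',d,s);print(s['eef_pos'],s['force'])
sc,im2,d2=snap('scene','c24.png'); snap('side','s24.png')
b=cv2.imread('pics/c24.png')[150:300,70:270];a=cv2.imread('pics/s24.png')[100:250,240:440];cv2.imwrite('pics/m24.png',cv2.resize(np.hstack([a,b]),None,fx=2,fy=2))
x,y,z=P[...,0],P[...,1],P[...,2]
m=(z>2)&(z<11)&(x<480)&(x>420)
for y0 in range(-330,-210,10):
    q=x[m&(np.abs(y-y0)<5)]
    if len(q)>8: print(y0,np.percentile(q,1))
for x0 in (440,450,460,470): 
    q=y[m&(np.abs(x-x0)<4)]
    if len(q)>8:print('x',x0,np.percentile(q,[1,99]))
E
```

```text
time_s: 31.15
eef_pos: [509.0, -274.8, 34.2]
ee_rot: [-0.0, 0.012, 1.0, -0.0]
force: [-4.6, 0.1, 7.3]
grip_width: 0.277
[ 508.97798318 -274.75296294   34.15323286] [-4.56269558  0.14810511  7.29649747]
```

View pics/m24.png

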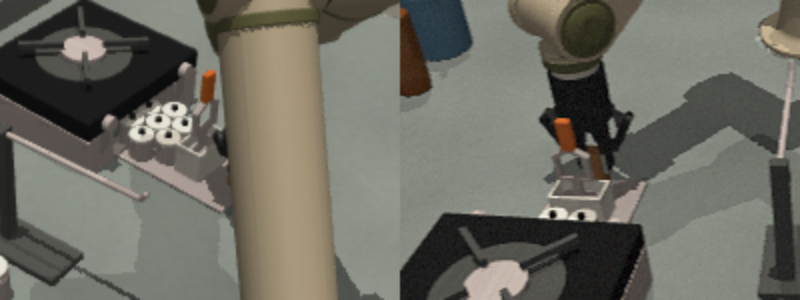

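```bash
cat > front.py <<'E'
from h import *
def front(fn,xg):
    s,im,d=snap('wrist',fn);P=cloud('wrist',d,s);print(s['eef_pos'],s['force'],s['grip_width'])
    x,y,z=P[...,0],P[...,1],P[...,2]
    m=(z>2)&(z<11)&(np.abs(x-xg)<40)
    A=[]
    for y0 in range(-335,-210,10):
        q=x[m&(np.abs(y-y0)<5)]
        if len(q)>8: A.append((y0,np.percentile(q,1)))
    A=np.array(A); p=np.polyfit(*A.T,1); r=A[:,1]-np.polyval(p,A[:,0]);A=A[np.abs(r)<2];p=np.polyfit(*A.T,1)
    print('front yaw',-np.degrees(np.arctan(p[0])),'x@mid',np.polyval(p,-276))
    for x0 in np.arange(xg-10,xg+40,6):
        q=y[m&(np.abs(x-x0)<3)]
        if len(q)>8:print('x',x0,np.percentile(q,[1,99]),np.percentile(q,[1,99]).mean())
    return P
E
python3 -c "
from front import *
front('w25.png',493)"
```

```text
[ 509.00641696 -274.76414126   34.1337428 ] [-2.99875018  0.41118774  5.54814456] 0.2780238353402826
front yaw -1.2442004933380006 x@mid 492.3876638756586
x 489 [-338.783954   -291.61957355] -315.20176377719906
x 495 [-338.17194443 -211.57872516] -274.8753347968756
x 501 [-338.55694767 -211.40950961] -274.98322864085276
x 507 [-338.4775255  -211.40383977] -274.94068263626133
x 513 [-338.923814   -211.28230031] -275.1030571531049
x 519 [-339.05293532 -211.46917963] -275.2610574755482
x 525 [-339.36590667 -211.36448891] -275.36519778917216
x 531 [-339.54185956 -211.41895206] -275.4804058113487
```

Lateral error is about 0.5 mm and yaw matches the hob. I'll push most of the way home.

```bash
python3 -m crank '{"dp":[[0.5,-0.01,0],[0.8,-0.02,0],[0.8,-0.02,0],[0.8,-0.02,0],[0.8,-0.02,0],[0.8,-0.02,0],[0.8,-0.02,0],[0.7,-0.02,0],[0.5,-0.01,0],[0,0,0]],"delta_rot":[[0,0,0],[0,0,0],[0,0,0],[0,0,0],[0,0,0],[0,0,0],[0,0,0],[0,0,0],[0,0,0],[0,0,0]],"claw":[255,255,255,255,255,255,255,255,255,255]}'
python3 -m crank '{"dp":[[0.2,0,0],[0.2,-0.01,0],[0,0,0]],"delta_rot":[[0,0,0],[0,0,0],[0,0,0]],"claw":[255,255,255]}'
python3 -m crank '{"dp":[[0.1,0,0],[0.1,0,0],[0,0,0]],"delta_rot":[[0,0,0],[0,0,0],[0,0,0]],"claw":[255,255,255]}'
```

```text
time_s: 32.35
eef_pos: [574.0, -276.4, 34.2]
ee_rot: [-0.0, 0.012, 1.0, -0.0]
force: [-4.3, -0.1, 6.7]
grip_width: 0.271
time_s: 32.65
eef_pos: [577.3, -276.5, 34.1]
ee_rot: [-0.001, 0.012, 1.0, 0.0]
force: [-9.5, -1.1, 8.4]
grip_width: 0.275
time_s: 32.95
eef_pos: [579.1, -276.5, 34.2]
ee_rot: [-0.001, 0.012, 1.0, 0.0]
force: [-9.5, 0.9, 9.1]
grip_width: 0.272
```

```bash
python3 -m crank '{"dp":[[0.1,0,0],[0.1,0,0],[0,0,0]],"delta_rot":[[0,0,0],[0,0,0],[0,0,0]],"claw":[255,255,255]}'
python3 -m crank '{"dp":[[0.1,0,0],[0.1,0,0],[0,0,0]],"delta_rot":[[0,0,0],[0,0,0],[0,0,0]],"claw":[255,255,255]}'
python3 -m crank '{"dp":[[0.1,0,0],[0,0,0],[0,0,0]],"delta_rot":[[0,0,0],[0,0,0],[0,0,0]],"claw":[255,255,255]}'
```

```text
time_s: 33.25
eef_pos: [581.1, -276.5, 34.2]
ee_rot: [-0.001, 0.012, 1.0, 0.0]
force: [-11.0, -0.4, 8.4]
grip_width: 0.275
time_s: 33.55
eef_pos: [583.1, -276.6, 34.2]
ee_rot: [-0.001, 0.012, 1.0, -0.0]
force: [-9.9, 0.5, 7.6]
grip_width: 0.278
time_s: 33.85
eef_pos: [583.9, -276.6, 34.2]
ee_rot: [-0.001, 0.012, 1.0, 0.0]
force: [-11.6, 1.1, 8.9]
grip_width: 0.27
```

```bash
for i in 1; do python3 -m crank '{"dp":[[0.1,0,0],[0,0,0],[0,0,0]],"delta_rot":[[0,0,0],[0,0,0],[0,0,0]],"claw":[255,255,255]}'; done
python3 -m crank '{"dp":[[0.1,0,0],[0,0,0],[0,0,0]],"delta_rot":[[0,0,0],[0,0,0],[0,0,0]],"claw":[255,255,255]}'
python3 -m crank '{"dp":[[0.1,0,0],[0,0,0],[0,0,0]],"delta_rot":[[0,0,0],[0,0,0],[0,0,0]],"claw":[255,255,255]}'
python3 -c "
from front import *
front('w26.png',568)
snap('side','s26.png')
snap('scene','c26.png')
b=cv2.imread('pics/c26.png')[150:300,70:270];a=cv2.imread('pics/s26.png')[80:230,220:420];cv2.imwrite('pics/m26.png',cv2.resize(np.hstack([a,b]),None,fx=2,fy=2))"
```

```text
time_s: 34.15
eef_pos: [583.9, -276.6, 34.2]
ee_rot: [-0.003, 0.012, 1.0, 0.0]
force: [-18.6, 1.6, 12.0]
grip_width: 0.27
time_s: 34.45
eef_pos: [583.9, -276.5, 34.1]
ee_rot: [-0.004, 0.012, 1.0, 0.001]
force: [-24.2, 0.7, 15.1]
grip_width: 0.273
time_s: 34.75
eef_pos: [583.9, -276.5, 34.1]
ee_rot: [-0.005, 0.012, 1.0, 0.001]
force: [-30.3, 1.8, 18.9]
grip_width: 0.27
[ 583.92804085 -276.52293876   34.11530472] [-30.34896764   1.78774845  18.87527603] 0.26959838874100067
front yaw -1.2637984537446674 x@mid 567.3727703650229
x 564 [-342.38452721 -288.08903215] -315.236779675372
x 570 [-339.79246874 -213.48351506] -276.6379919003772
x 576 [-340.31474169 -213.06221233] -276.6884770131379
x 582 [-340.38106723 -213.30004627] -276.84055675036603
x 588 [-340.7369104  -213.39353513] -277.0652227651591
x 594 [-340.8893844  -212.96890902] -276.92914670658183
x 600 [-341.30679679 -213.01071421] -277.15875550140896
x 606 [-341.51927218 -213.24030991] -277.37979104677174
```

View pics/m26.png

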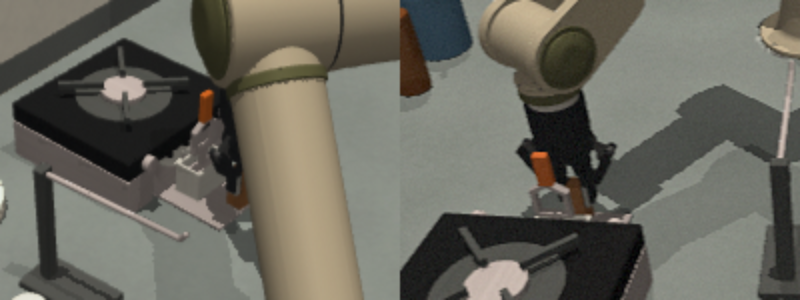

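The tray is on the stop: x is stalled at 583.9 while the force climbs. I'll relieve the push, release and rise.

```bash
python3 -m crank '{"dp":[[-0.2,0,0],[0,0,0],[0,0,0],[0,0,0],[0,0,0],[0,0,0],[0,0,0],[0,0,0],[0,0,0]],"delta_rot":[[0,0,0],[0,0,0],[0,0,0],[0,0,0],[0,0,0],[0,0,0],[0,0,0],[0,0,0],[0,0,0]],"claw":[255,255,230,180,100,0,0,0,0]}'
python3 -m crank '{"dp":[[0,0,1],[0,0,2],[0,0,4],[0,0,4],[0,0,4],[0,0,4],[-2,0,2],[-3,0,0],[0,0,0],[0,0,0]],"delta_rot":[[0,0,0],[0,0,0],[0,0,0],[0,0,0],[0,0,0],[0,0,0],[0,0,0],[0,0,0],[0,0,0],[0,0,0]],"claw":[0,0,0,0,0,0,0,0,0,0]}'
python3 - <<'E'
from tray import *
s,im,d=snap('wrist','w27.png');P=cloud('wrist',d,s);print(s['eef_pos'],s['force'])
traypose(P,(680,-278.6,-.0236))
for k,m in tabs(im,P,zr=(60,200),box=(380,760,-350,-200)).items():
        if m.sum()>15:
            Q=P[m]; zt=np.percentile(Q[:,2],97); T=Q[Q[:,2]>zt-5]
            print(k,m.sum(),'top z',zt,'mean top',T.mean(0))
snap('side','s27.png');snap('scene','c27.png')
E
```

```text
time_s: 35.8
eef_pos: [586.2, -276.1, 33.6]
ee_rot: [-0.0, 0.012, 1.0, 0.0]
force: [-0.1, -0.3, -0.2]
grip_width: 1.002
time_s: 36.8
eef_pos: [536.1, -276.3, 244.6]
ee_rot: [0.0, 0.012, 1.0, -0.0]
force: [-0.5, -0.3, 0.8]
grip_width: 0.998
[ 536.10482168 -276.28098419  244.56203531] [-0.52452448 -0.26520142  0.83676912]
edges [-6.83174270e-03 -7.33141598e+01] [-0.10424157 76.3717258 ] front -113.70833782354973 handle u,v -98.13242947493396 -9.090115244400598 rimfront -49.02146005264554
edges [ 4.37937612e-02 -7.49337827e+01] [-5.16398761e-02  7.48483759e+01] front -113.15763594675946 handle u,v -96.14167995041852 -14.666136132290521 rimfront -47.49839619127315
edges [ 4.65230105e-02 -7.48980936e+01] [-0.12652136 76.23437323] front -112.53836696158746 handle u,v -95.42612164698465 -14.879638968454444 rimfront -46.91600543191569
edges [ 5.21921405e-02 -7.52542733e+01] [-7.28413366e-03  7.44236630e+01] front -113.0595969044312 handle u,v -94.96609721593035 -16.955078662546907 rimfront -46.72557947950146
tray 677.5799629750411 -276.70824891667684 -5.759963819036747
orange 920 top z 171.2122621781098 mean top [ 650.61203777 -287.84546439  169.77926317]
black 4696 top z 98.81613097428813 mean top [ 704.37124439 -268.64208418   97.5629679 ]
```

View pics/w27.png

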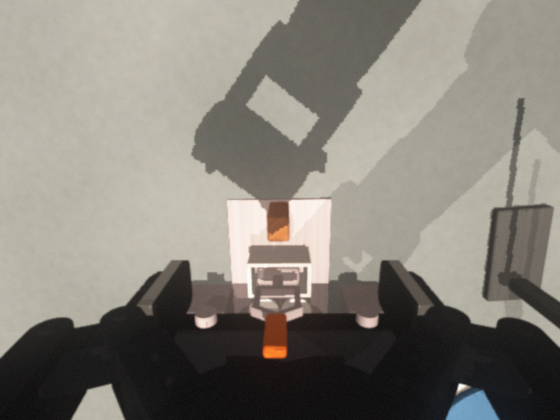

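View pics/s27.png

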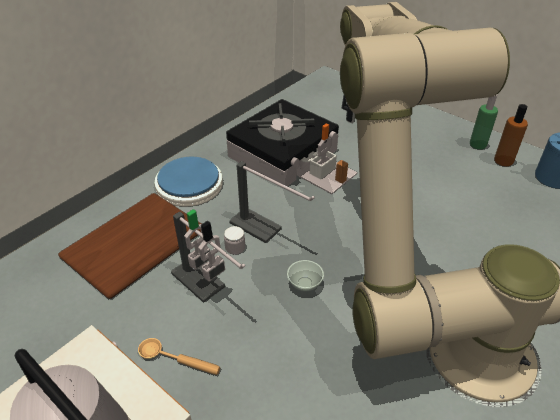

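View pics/c27.png

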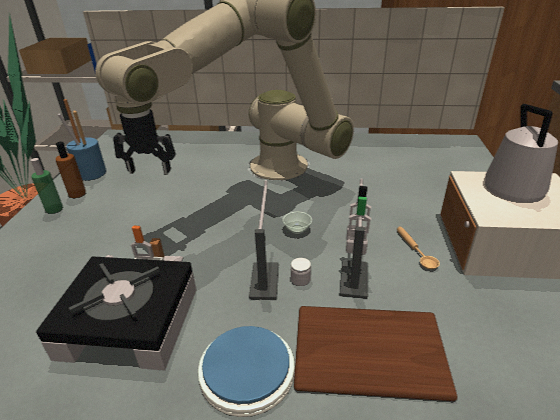

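The tray's centre is now at column 280 while the gap is centred at 287. It has shifted sideways since I released it, so I'll measure it properly.

Run:
```python
from h import *
np.set_printoptions(precision=1,suppress=True)
s,im,d=snap('wrist','w28.png');P=cloud('wrist',d,s);print(s['eef_pos'])
x,y,z=P[...,0],P[...,1],P[...,2]
m=(z>3.5)&(z<10)&(x>540)&(x<668)&(y>-365)&(y<-195)
A=[];L=[]
for x0 in range(560,666,6):
    q=y[m&(np.abs(x-x0)<3)]
    if len(q)>10: a,b=np.percentile(q,[1,99]); L.append((x0,a,b,(a+b)/2))
L=np.array(L);print(L)
for y0 in range(-360,-205,10):
    q=x[m&(np.abs(y-y0)<5)]
    if len(q)>10: A.append((y0,np.percentile(q,1)))
print(np.array(A))
k=(z>68)&(z<74)&(x<620)&(x>540);print('handle',np.percentile(P[k],[2,98],axis=0))
k=(z>51)&(z<58.5)&(x>600)&(x<680)&(np.abs(y+280)<60)
r=cv2.minAreaRect(P[k][:,:2].astype(np.float32));print('rim',r)
for lo,hi in ((-365,-340),(-225,-195)):
    k=(z>15)&(z<60)&(x>670)&(x<700)&(y>lo)&(y<hi); 
    if k.sum(): print('wall',k.sum(),np.percentile(y[k],[1,99]),np.median(x[k]))
```

```text
[ 536.7 -276.2  243.6]
[[ 566.  -348.9 -224.1 -286.5]
 [ 572.  -348.1 -221.2 -284.6]
 [ 578.  -349.5 -221.8 -285.7]
 [ 584.  -349.9 -220.8 -285.4]
 [ 590.  -349.  -222.  -285.5]
 [ 596.  -349.  -222.5 -285.7]
 [ 602.  -349.9 -222.5 -286.2]
 [ 608.  -350.  -221.7 -285.8]
 [ 614.  -349.  -222.  -285.5]
 [ 620.  -349.9 -221.6 -285.7]
 [ 626.  -349.3 -222.8 -286. ]
 [ 632.  -350.9 -223.4 -287.1]
 [ 638.  -350.1 -222.5 -286.3]
 [ 644.  -350.6 -222.5 -286.6]
 [ 650.  -351.2 -222.3 -286.7]
 [ 656.  -351.4 -222.3 -286.8]
 [ 662.  -350.5 -222.2 -286.4]]
[[-350.   565.8]
 [-340.   566.1]
 [-330.   566. ]
 [-320.   566.1]
 [-310.   566.2]
 [-300.   566.2]
 [-290.   566.4]
 [-280.   566.7]
 [-270.   567. ]
 [-260.   567.2]
 [-250.   567.4]
 [-240.   567.9]
 [-230.   567.9]
 [-220.   568.1]]
handle [[ 568.9 -296.3   68.5]
 [ 594.4 -274.    72.2]]
rim ((651.4212646484375, -286.5810546875), (74.13544464111328, 45.23521423339844), 89.18180084228516)
wall 273 [-364.8 -352. ] 685.8995037764183
wall 233 [-206.6 -195.2] 689.540856225751
```

The tray now sits about 8–9 mm to −y, against the gap's side wall. It was probably the announced knock. I'll grip it again, recentre it and reseat it.

```bash
python3 -m crank '{"dp":[[2.3,-0.5,0],[2.3,-0.42,0],[0,0,-4],[0,0,-4],[0,0,-4],[0,0,-4],[0,0,-3],[0,0,0],[0,0,0]],"delta_rot":[[0,0,0],[0,0,0],[0,0,0],[0,0,0],[0,0,0],[0,0,0],[0,0,0],[0,0,0],[0,0,0]],"claw":[0,0,0,0,0,0,0,0,0]}'
python3 -c "
from front import *
front('w29.png',567)"
```

```text
time_s: 37.9
eef_pos: [582.8, -285.6, 54.4]
ee_rot: [0.0, 0.012, 1.0, -0.0]
force: [0.5, 0.4, 0.3]
grip_width: 1.0
[ 582.77389393 -285.56739186   54.38941329] [0.4900209  0.40920151 0.26498077] 0.9996913418010498
front yaw -0.9218608716855834 x@mid 566.5822876458117
x 563 [-349.42714153 -301.1655915 ] -325.29636651519866
x 569 [-348.5394405  -221.57348159] -285.0564610473416
x 575 [-348.74433658 -221.55507201] -285.1497042957779
x 581 [-348.74904025 -221.83226799] -285.29065412434784
x 587 [-348.92130579 -221.77620857] -285.34875718403606
x 593 [-348.99791488 -221.64155755] -285.3197362143802
x 599 [-349.1919161  -221.86083371] -285.52637490525836
x 605 [-348.69118936 -222.8844872 ] -285.78783827866096
```

View pics/w29.png

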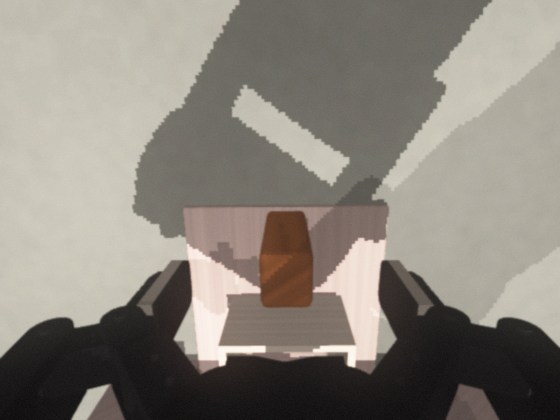

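```bash
python3 -m crank '{"dp":[[0,0,-2],[0,0,0],[0,0,0],[0,0,0],[0,0,0],[0,0,0],[0,0,0]],"delta_rot":[[0,0,0],[0,0,0],[0,0,0],[0,0,0],[0,0,0],[0,0,0],[0,0,0]],"claw":[0,0,255,255,255,255,255]}' 60
python3 -m crank '{"dp":[[-0.3,0.1,0],[0,0.3,0],[0,0.3,0],[0,0.18,0],[0,0,0],[0,0,0]],"delta_rot":[[0,0,0],[0,0,0],[0,0,0],[0,0,0],[0,0,0],[0,0,0]],"claw":[255,255,255,255,255,255]}'
python3 -c "
from front import *
front('w30.png',565)"
```

```text
time_s: 38.65
eef_pos: [582.4, -285.3, 34.4]
ee_rot: [0.0, 0.012, 1.0, -0.0]
force: [-0.3, 2.0, 5.8]
grip_width: 0.273
time_s: 39.25
eef_pos: [579.4, -277.8, 34.4]
ee_rot: [0.001, 0.013, 1.0, -0.001]
force: [0.3, -6.1, 3.9]
grip_width: 0.271
[ 579.39252181 -277.80022531   34.38413348] [ 0.34957388 -6.07318819  3.89138019] 0.2713063742324651
front yaw -1.4435636453547596 x@mid 563.403946449457
x 561 [-341.5757502  -254.73273448] -298.15424234177317
x 567 [-341.19104669 -214.08904004] -277.64004336756847
x 573 [-341.37766042 -214.29713031] -277.83739536130435
x 579 [-341.64408106 -214.45812383] -278.05110244614053
x 585 [-341.9655791  -214.46162861] -278.21360385892046
x 591 [-342.25881768 -214.40255255] -278.3306851121905
x 597 [-342.59999604 -214.55896526] -278.5794806486284
x 603 [-342.60367291 -214.66896249] -278.6363177006891
```

```bash
python3 -m crank '{"dp":[[0,0.18,0],[0,0,0],[0.2,0,0],[0.1,0,0],[0.1,0,0],[0.1,0,0],[0,0,0],[0,0,0]],"delta_rot":[[0,0,0],[0,0,0],[0,0,0],[0,0,0],[0,0,0],[0,0,0],[0,0,0],[0,0,0]],"claw":[255,255,255,255,255,255,255,255]}'
python3 -m crank '{"dp":[[0.1,0,0],[0,0,0],[0,0,0]],"delta_rot":[[0,0,0],[0,0,0],[0,0,0]],"claw":[255,255,255]}'
python3 -m crank '{"dp":[[0.1,0,0],[0,0,0],[0,0,0]],"delta_rot":[[0,0,0],[0,0,0],[0,0,0]],"claw":[255,255,255]}'
python3 -c "
from front import *
front('w31.png',567)"
```

```text
time_s: 40.1
eef_pos: [583.0, -275.5, 34.4]
ee_rot: [-0.001, 0.013, 1.0, -0.0]
force: [-9.9, -2.6, 8.9]
grip_width: 0.273
time_s: 40.4
eef_pos: [583.2, -275.4, 34.4]
ee_rot: [-0.002, 0.013, 1.0, 0.0]
force: [-15.5, -1.6, 10.7]
grip_width: 0.271
time_s: 40.7
eef_pos: [583.2, -275.4, 34.3]
ee_rot: [-0.003, 0.013, 1.0, 0.0]
force: [-23.2, -0.7, 15.1]
grip_width: 0.274
[ 583.2184051  -275.41803089   34.33645866] [-23.20451587  -0.68350127  15.14377853] 0.2744444359619063
front yaw -1.1784741956935425 x@mid 567.337843096169
x 569 [-339.02090741 -212.62186607] -275.82138673790683
x 575 [-339.09017981 -211.78317387] -275.4366768444389
x 581 [-339.32782399 -212.02504282] -275.67643340690864
x 587 [-339.55959806 -212.03277047] -275.7961842638416
x 593 [-339.79121232 -211.84331693] -275.8172646286709
x 599 [-340.30839987 -212.06308861] -276.1857442394977
x 605 [-340.00744503 -212.3078864 ] -276.157665714402
```

```bash
python3 -m crank '{"dp":[[-0.1,0,0],[-0.1,0,0],[0,0,0],[0,0,0],[0,0,0],[0,0,0],[0,0,0],[0,0,0],[0,0,0]],"delta_rot":[[0,0,0],[0,0,0],[0,0,0],[0,0,0],[0,0,0],[0,0,0],[0,0,0],[0,0,0],[0,0,0]],"claw":[255,255,255,230,180,100,0,0,0]}'
python3 -c "
from front import *
front('w32.png',567)"
python3 -m crank '{"dp":[[0,0,1],[0,0,2],[0,0,4],[0,0,4],[0,0,4],[0,0,4],[-2,0,2],[-3,0,0],[0,0,0],[0,0,0]],"delta_rot":[[0,0,0],[0,0,0],[0,0,0],[0,0,0],[0,0,0],[0,0,0],[0,0,0],[0,0,0],[0,0,0],[0,0,0]],"claw":[0,0,0,0,0,0,0,0,0,0]}'
python3 -c "
from front import *
front('w33.png',567)"
```

```text
time_s: 41.65
eef_pos: [584.2, -274.7, 33.5]
ee_rot: [-0.0, 0.012, 1.0, 0.0]
force: [1.1, -0.9, -0.3]
grip_width: 0.954
[ 584.17513802 -274.71190952   33.53206762] [ 1.07719954 -0.87908694 -0.32331779] 0.9542742449849615
front yaw -1.2134082158403272 x@mid 567.3319310879963
x 569 [-338.90889054 -212.73885403] -275.82387228305214
x 575 [-339.17641289 -211.90144107] -275.538926981195
x 581 [-339.29413379 -212.02081575] -275.6574747692451
x 587 [-339.22209375 -212.12822009] -275.67515692084993
x 593 [-339.14128344 -212.25676338] -275.6990234082537
x 599 [-327.35470517 -223.43358458] -275.39414487199514
x 605 [-327.28734379 -223.52298563] -275.40516471011546
time_s: 42.7
eef_pos: [534.1, -274.9, 244.6]
ee_rot: [0.001, 0.012, 1.0, -0.0]
force: [0.5, -0.3, -0.7]
grip_width: 1.003
[ 534.11916036 -274.88294949  244.58111429] [ 0.47140762 -0.30918305 -0.70584936] 1.0030869504533602
front yaw 44.8086891744168 x@mid 557.2660913937627
x 569 [-339.42323843 -212.03029985] -275.7267691370016
x 575 [-340.0163665  -210.85884545] -275.4376059714297
x 581 [-340.4056775    50.24493838] -145.08036955834345
x 587 [-340.9823234    46.47328487] -147.25451926292112
x 593 [-339.85843856   45.01330794] -147.4225653091931
x 599 [-340.2917227    44.55165616] -147.870033269049
x 605 [-339.29290598   50.90985788] -144.19152405165732front.py:10: RankWarning: Polyfit may be poorly conditioned
  A=np.array(A); p=np.polyfit(*A.T,1); r=A[:,1]-np.polyval(p,A[:,0]);A=A[np.abs(r)<2];p=np.polyfit(*A.T,1)
```

View pics/w33.png

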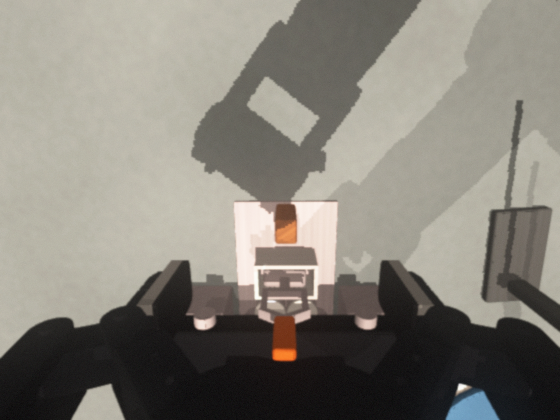

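The tray stayed in place this time: its columns 234–338 are centred between the knobs at 205 and 367. Next are the final overall checks.

```bash
python3 -m crank '{"dp":[[-2,0,4],[-2,0,4],[0,0,0],[0,0,0]],"delta_rot":[[0,0,0],[0,0,0],[0,0,0],[0,0,0]],"claw":[0,0,0,0]}'
python3 - <<'E'
from h import *
np.set_printoptions(precision=1,suppress=True)
s,im,d=snap('wrist','w34.png');P=cloud('wrist',d,s);x,y,z=P[...,0],P[...,1],P[...,2]
m=(z>3.5)&(z<10)&(x>555)&(x<668)&(y>-365)&(y<-195)
for x0 in range(572,640,12): print(x0,np.percentile(y[m&(np.abs(x-x0)<4)],[1,99]).mean())
A=np.array([(y0,np.percentile(x[m&(np.abs(y-y0)<5)],1)) for y0 in range(-330,-215,10)]);p=np.polyfit(*A.T,1);print('yaw',-np.degrees(p[0]),np.polyval(p,-276))
for c in('wrist','side','scene'):
    s,im,d=snap(c,c+'35.png');P=cloud(c,d,s)
    for k,mm in tabs(im,P,zr=(140,260),box=(420,760,-350,350)).items():
        if k!='black' or c=='side':
            if mm.sum()>15:
                Q=P[mm];zt=np.percentile(Q[:,2],97);print(c,k,mm.sum(),zt,Q[Q[:,2]>zt-5].mean(0))
    for k in('bowl','spoon','jar'):
        r=pinpoint(c,k); print(c,k,[(round(a['p'],2),onz(c,a['centre'],0,s)[:2]) for a in r[:2]])
E
```

```text
time_s: 43.15
eef_pos: [494.7, -274.9, 324.0]
ee_rot: [0.001, 0.012, 1.0, -0.0]
force: [0.0, -1.0, -1.1]
grip_width: 1.002
572 -275.35961006661876
584 -275.50088520222516
596 -276.7572826224848
608 -276.2043121115266
620 -276.53551073981066
632 -277.55658701075504
yaw -1.2855991720220956 567.4910742560419
wrist orange 351 171.17648588787569 [ 650.8 -279.2  169.4]
wrist bowl [(0.65, array([417.5,  95.8])), (0.53, array([632. , 118.5]))]
wrist spoon []
wrist jar [(0.72, array([629.3, 118.3]))]
side orange 60 171.3247263284329 [ 650.4 -276.5  169.2]
side green 159 243.3793187427366 [603.7 262.3 241.7]
side black 457 242.67773379931495 [553.8 268.9 241.6]
side bowl [(0.61, array([423. , 102.2]))]
side spoon [(0.64, array([493. , 437.6]))]
side jar [(0.88, array([645.3, 120.2])), (0.63, array([421.3, 101.6]))]
scene orange 85 171.54165322035047 [ 656.7 -276.3  170.3]
scene green 143 244.55664263712524 [610.5 262.4 243.2]
scene bowl [(0.59, array([411.5,  98. ]))]
scene spoon [(0.56, array([496.8, 437.4]))]
scene jar [(0.56, array([623.6, 112.4]))]
```

View pics/side35.png

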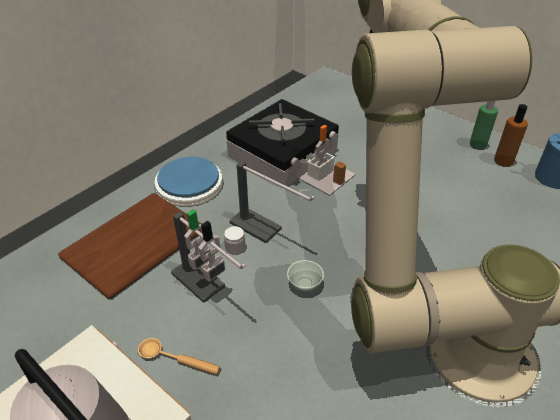

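View pics/wrist35.png

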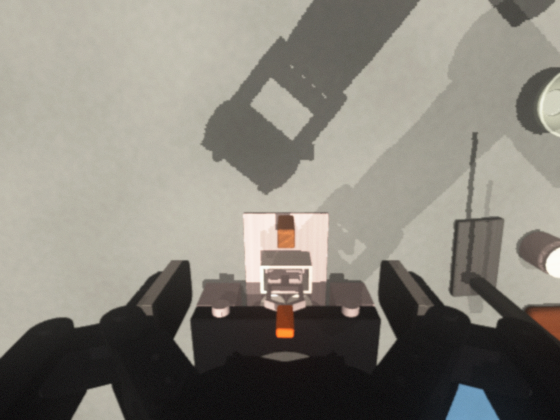

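```bash
python3 -c "
from rig import *
print(finish_job())"
```

```text
the job is handed in; nothing more can be done
None
```

The job is done and handed in at about 43 s; `finish_job()` reports no verdict.

- **Scoops:** only two were there, green and black. I moved both to the spare hook, where they hang at hanging height about 50 mm apart.
- **Strainer:** I took it off the crowded hook and stood it in the tray's well. Its top measures 171 mm high, which is what standing upright in the well should give.
- **Tray:** I slid it by its handle into the gap until it stopped against the stop. The position held while the push force rose to 23–30 N.
- **Shift after release:** after I first let go, the tray turned out to be 8–9 mm to one side, against the gap's wall. This was probably the announced knock, but it came between opening the fingers and my next look, so I can't rule out my own release. I gripped the handle again, recentred the tray, pushed it home and checked it after letting go.
- **Last checks:** the tray is home to within about 1 mm sideways and 0.1° in yaw. Its front edge is where it was on the stop.
- **Bystanders:** the bowl, spoon and tin look untouched. The cameras put the tin up to about 22 mm apart in x, more than for the other two, but it shows no movement in the pictures.

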